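Put the claw-finger service kit away in its shadow tray

TASK

The claw finger is finished with: swing the cam lever out to free it, lay the finger in its pocket of the shadow tray, and then swing the lever back in so that it does not stick out. Lay every tool and bronze bushing that is out on the cart in its own cut-out too, each lying flat and fully home in the one pose that its pocket accepts. Leave the yellow bumper block, the chrome hex key case and the metal jar where they are.

Things in the scene. Friction and masses are not known exactly. Their poses are not given: they have to be found in the camera images.
- tray: fixed shadow tray, 184 x 300 x 11 mm (x, y, z), origin at the centre of its underside, +z up. Six pockets, 6 mm deep from the black top, 3 mm clearance all round, grey floor 5 mm above the cart. From -y to +y: scraper, spanner, caliper, claw finger, then the bushings' wells side by side (small one mid-edge, big one to +x). Every item stands 8 mm or more proud where it is gripped
- pocket_spanner (a point): point where the centre of the spanner lies when it rests fully home in its own pocket; axes as the tray's. In the pocket its open (wide) end points to the tray's +x
- pocket_scraper (a point): point where the centre of the scraper lies when it rests fully home in its own pocket; axes as the tray's. In the pocket its blade points to the tray's +x
- pocket_caliper (a point): point where the centre of the caliper lies when it rests fully home in its own pocket; axes as the tray's. In the pocket its jaw end points to the tray's +x
- pocket_finger (a point): point where the centre of the claw finger lies when it rests fully home in its own pocket; axes as the tray's. In the pocket its hooked end points to the tray's -x (half a turn from the tray's axes)
- pocket_bush_big (a point): point where the centre of the big bushing lies when it rests fully home in its own pocket; axes as the tray's. In the pocket its tab points to the tray's -y
- pocket_bush_small (a point): point where the centre of the small bushing lies when it rests fully home in its own pocket; axes as the tray's. In the pocket its tab points to the tray's -y
- tray_edge (a point): middle of the upper edge of the tray on its +x side (92 mm from the tray's centre); axes as the tray's
- finger_c (a point): centre of the grey titanium claw finger: mid-shank, half-way up, 11 mm over its underside. 22 mm thick, 0.34 kg. +x along the shank to the hooked end, +z up. Shank 22 mm wide, x = -25..25 mm; root block with pivot eye 34 mm wide, x = -65..-25; beyond x = 25 it bends to -y, tip at (66, -52). Starts flat in the fixture, held down at its root; grip the shank
- spanner_c (a point): centre of the steel combination spanner (half-way up, 7.5 mm over its underside, mid-shank). +x to its open end. Heads 15 mm thick, open end 38 mm wide for x = 40..78 mm, ring end 28 mm wide at x = -74..-46 mm, shank 13 mm wide and 13 mm thick (1 to 14 mm over the underside). May be absent
- scraper_c (a point): centre of the scraper's grip (10 mm over its underside). +x to the blade. Black handle 24 mm wide, 20 mm high, x = -60..40 mm; steel neck 16 mm wide; flat blade 36 mm wide and 5 mm thick at the level of the underside, x = 55..95 mm. May be absent
- caliper_c (a point): centre of the digital caliper's dark display body (7.5 mm over its underside), body 70 x 30 x 15 mm. +x to the jaw end. Steel beam 16 mm wide, 5 mm thick, x = -95..70 mm; measuring jaws 5 mm thick at x = 36..70 mm reach out to y = -48 mm, small jaws to y = +22 mm. May be absent
- bush_big_c (a point): centre (15 mm up) of the big bronze pivot bushing, standing on its flange: flange 46 mm across, 8 mm thick; above it a barrel of 30 mm diameter to 30 mm height; grip the barrel. A locating tab 8 mm wide sticks 8 mm out of the flange at +x. Its well is eight-sided with a slot for the tab, so it goes in one way round only
- bush_small_c (a point): centre of the small bronze pivot bushing (half-way up, 13 mm over its underside), same shape: flange 36 mm across and 8 mm thick, barrel 22 mm diameter to 26 mm height, tab 8 mm wide sticking 8 mm out at +x. May be absent
- lever (a joint): cam lever of the fixture, rad: 0 = locked (lever alongside the finger, holding tongue over the finger's root), grows counter-clockwise seen from above as the lever swings out; 1.9 = its stop; the finger is free to be lifted straight up from 1.4. Stays where it is left; takes about 2 N at the knob
- lever_knob (a point): middle of the upright black knob (24 mm diameter, 38 mm high, free to be gripped from above) at the lever's end, 98 mm above the cart; the knob's top is 115 mm above the cart. It moves with the lever, at a radius of 90 mm round cam_axis
- cam_axis (a point): point on the lever's upright hinge axis, at the height of lever_knob
- nest (a point): fixed point on the fixture where the claw finger's centre lies while clamped, 49 mm above the cart (the finger rests on steel pads 38 mm above the cart, over a base plate 15 mm thick); +x towards the hooked end. The shank is free on both sides for the gripper's fingers
- bumper: yellow polyurethane bumper block 80 x 60 x 45 mm, bystander; origin at the centre of its underside
- hexcase: chrome hex key set case 110 x 64 x 20 mm, bystander; origin at the centre of its underside
- jar: closed metal jar, 56 mm diameter, 70 mm high, bystander; origin at the centre of its underside
Things that resemble listed ones, but are neither listed nor needed, are in the scene too. What is shaped like the part that bears bush_big_c but purple or turquoise is not meant.

How it is judged:
By the outcome, as a careful person would: the job done as asked, in the order asked, and still so for the second after the job is handed in, with the robot touching nothing.
Of spanner, scraper, caliper, bush_small only 2 to 4 are there at a start; the rules pass over those that are not, and their reading is None.
At some moment in a run one of spanner, scraper, caliper, bush_big, bush_small may be knocked a few centimetres aside while the robot is not near it.
It also fails if it takes over 210 s, if anything falls off the work surface, if the arm or the gripper's body presses on something with over 40 N, if the wrist force passes 120 N, or if a joint passes its speed limit or range.

ROBOT

A 6-joint arm with a two-finger parallel gripper is mounted at the origin on the work surface. World frame = base frame: x ahead of the robot, y to its left, z up, the work surface at z = 0. Lengths are in mm, angles in rad, forces in N, time in s.
With the tool pointing down it reaches from about 250 to 775 mm from the base axis. Payload 4 kg.
Tool frame: the origin (TCP) lies on the centre line of the jaws, within the pads' length; the fingertips stand 22 mm ahead of it and the grasp point (between the pads) lies 3 mm ahead of it; z points along the fingers, y is the direction in which the jaws open and shut (so a half turn about z gives the same grasp; the last joint's range is limited). The gripper opens to 85 mm and grips with 20 to 120 N. Pads are 22 mm wide; open, the fingers measure 114 mm over their backs; the gripper's body (76 mm by 85 mm) begins 54 mm behind the grasp point. The pads swing forward as they close: fully open they stand 13 mm farther back than shut.
Start: joints at [1.111, 0.087, 1.371, -0, 1.684, -0.103], TCP at [192.111, 515.372, 253.341] pointing down, gripper open.
Joint ranges: [-3.1, 3.1], [-0.76, 2.03], [0.27, 2.55], [-1.08, 4.22], [0.17, 2.65], [-2.57, 2.57]. Speed limits (rad/s): [2.79, 2.79, 3.14, 3.14, 3.14, 3.14].

INTERFACE

Orientations are given as a unit quaternion [w, x, y, z].
In Python, from bench import observe, get_image, camera_model, hand_in, find_in, trace gives the robot as it stands.
- The arm moves only by the tool send_rows, never from a script. Its argument "rows" is a list of rows, each an object with "translation": the shift along the tool's x, y, z in cm, a list of three; "rotation": the turn, a rotation vector about the tool's x, y, z in rad, a list of three; "gripper": the opening in per cent of the stroke, from 0 (shut) to 100 (fully open). In form: [{"translation": [x, y, z], "rotation": [wx, wy, wz], "gripper": gripper}, ...]. A call has 1 to 5 rows; each row is the pose to reach, as a shift and turn from the pose measured when the call began, along the tool's axes at that moment; what a row does not reach only later rows make up. A row lasts 1/10 s, in which the tool goes at most 50 mm and 8.59 degrees, less where a joint would pass 70% of its speed; a pose out of reach is approached as far as the arm can. A call with a gripper value outside its range is refused whole. The fingers move at their own pace and stop on an object; the grip force is fixed at half the most. Time passes only in rows, so rows that repeat a pose let the fingers close. It gives the time, the measured TCP pose, the force and the opening at its end, in the units of the state.
- observe(): the state, without advancing time (a new reading comes with each control period).
- get_image(name): name is "scene" or "side" or "wrist"; returns (picture, depth): 420x560x3 uint8, blue, green, red; 420x560 float32, mm along the optical axis (not along the pixel's ray), 0 where there is no reading.
- camera_model(name): a dict with "fx", "fy", "cx", "cy" (pixels), "R" (3x3) and "t" (3): a world point X has camera coordinates R X + t. Camera axes: x right, y down, z forward; pixel columns grow to the right and rows downward; lengths in mm; the calibration is good to about 2 mm. A picture is of the moment at which its call begins: read the wrist's pose just before it. camera_model takes no time and is no camera call; for the wrist camera it gives the pose at the moment of the call.
- hand_in(): hands the job in, once; it reports no verdict.
Trained networks look in the newest picture that a camera, given by its name, has taken for a name from the list of things; names that differ only in an ending like _2 or _b are one class to them, and where a whole thing is asked for, a point or a joint stands for the part that bears it (a point fixed in the world has none). Each returns a list of dicts, best first, with "p" (0 to 1); they miss things now and then, are a little off and sometimes report something else, mostly with a low value. They report only what shows in the picture. A call takes as long as a camera call. They do not tell look-alikes from the thing itself.
- find_in(camera, query): "box" ([left, top, right, bottom] in pixels, round what is visible of it).
- trace(camera, query): "pixels" (420x560 bool, what is visible of it) and "box" ([left, top, right, bottom] in pixels, round what is visible of it).
The state is a dict: "t": time; "q": joint angles; "joint_vel": joint speeds; "joint_efforts": joint torques, N m; "tcp_pos": TCP position; "tool_rot": TCP orientation; "ft_force": force on the tool from outside, world axes, zero at the start; "ft_torque": the same for the moment, N m; "gripper_width": finger opening in mm.
Only numpy, scipy, OpenCV 4.12 (cv2) and the standard library are available. Lean on these libraries where they do the work, as an engineer would, in place of code of your own. Each camera call takes 0.05 s, during which the arm holds its last target. There are 200 camera calls.

## Working session

There is one attempt and no reset: what is moved stays moved. The work goes in short steps, Python scripts to look and compute and a tool call to move; the robot and the scene stay as the last step left them, time stands still between calls to the robot, and variables do not carry over. Pictures are saved under pics/ and viewed, about 12 in all and at most 16, crops included, and the job is handed in when it is done.

Besides the shell and the picture viewer there is one more tool, called as name(argument=value, ...), one argument or row to a line, values as JSON. send_rows: Moves the arm, as the interface text tells. Its arguments: {"type":"object","properties":{"rows":{"type":"array","items":{"type":"object","properties":{"translation":{"type":"array","items":{"type":"number"}},"rotation":{"type":"array","items":{"type":"number"}},"gripper":{"type":"number"}}}}},"required":["rows"]}

```bash
ls; mkdir -p pics
cat > h.py <<'E'
import numpy as np,cv2
from bench import *
def world(cam,depth,M=None):
    M=M or camera_model(cam); v,u=np.mgrid[:420,:560]
    P=np.stack([(u-M['cx'])/M['fx']*depth,(v-M['cy'])/M['fy']*depth,depth],-1)
    return (P-np.array(M['t']))@np.array(M['R'])
E
python3 - <<'E'
from h import *
print(observe())
for c in ['scene','side']:
    im,d=get_image(c); W=world(c,d); np.savez(c+'0.npz',im=im,d=d,W=W)
    cv2.imwrite(f'pics/{c}0.png',cv2.resize(im,(800,600)))
    M=camera_model(c);print(c,-np.array(M['R']).T@M['t'],M['fx'])
    for n in ['tray','finger_c','spanner_c','scraper_c','caliper_c','bush_big_c','bush_small_c','lever_knob','bumper','hexcase','jar']:
        for r in trace(c,n)[:3]:
            m=r['pixels']&(d>0); print(c,n,round(r['p'],2),np.round(r['box']),np.round(np.median(W[m],0)) if m.any() else '', m.sum())
E
```

```text
pics
{'t': 0.0, 'q': array([ 1.11090874e+00,  8.79726713e-02,  1.37230900e+00,  3.02305918e-06,
        1.68361401e+00, -1.03134562e-01]), 'joint_vel': array([ 0.00061764, -0.00095109, -0.00138924,  0.00038118,  0.00041858,
       -0.00019861]), 'joint_efforts': array([ 1.14410250e-04, -3.51873207e+01, -3.13267136e+01, -2.25446170e-04,
        1.07482210e-02, -1.89535751e-05]), 'tcp_pos': array([191.89057425, 514.93942846, 252.10165511]), 'tool_rot': array([-3.21341904e-04,  1.77431796e-01,  9.84132426e-01, -1.10576807e-03]), 'ft_force': array([ 0.23113992,  1.13904035, -0.74632465]), 'ft_torque': array([-0.04074056, -0.04207398,  0.00711898]), 'gripper_width': 85.3303255608828}
scene [ 999.14698478  621.40373286 1042.61910644] 452.9363173428867
scene tray 0.64 [186. 169. 308. 269.] [571.  -6.   8.] 5802
scene finger_c 0.68 [308. 234. 343. 287.] [519. 260.  59.] 605
scene spanner_c 0.28 [187. 170. 310. 266.] [572.  -5.   8.] 5795
scene scraper_c 0.55 [178. 130. 208. 162.] [ 522. -343.   16.] 328
scene caliper_c 0.95 [209. 120. 237. 159.] [ 421. -326.    7.] 319
scene bush_big_c 0.77 
[... 1122 characters left out ...]
 3833
side caliper_c 0.82 [341. 155. 368. 180.] [ 417. -329.    5.] 294
side bush_big_c 0.56 [202. 236. 218. 253.] [727. 232.  10.] 202
side bush_big_c 0.53 [205. 268. 227. 286.] [650. 345.  10.] 250
side bush_big_c 0.44 [240. 226. 254. 244.] [638. 162.  15.] 176
side bush_small_c 0.23 [279. 241. 301. 269.] [467. 239.  78.] 298
side lever_knob 0.6 [277. 241. 299. 267.] [467. 237.  78.] 316
side lever_knob 0.45 [318. 148. 342. 167.] [ 516. -329.   15.] 173
side bumper 0.72 [198. 306. 236. 345.] [567. 506.  42.] 1025
side hexcase 0.95 [302. 318. 349. 347.] [323. 429.  19.] 1115
side jar 0.79 [227. 154. 246. 179.] [ 792. -126.   43.] 351
side jar 0.39 [235. 182. 338. 238.] [558.  -2.   7.] 3580
```

View pics/scene0.png

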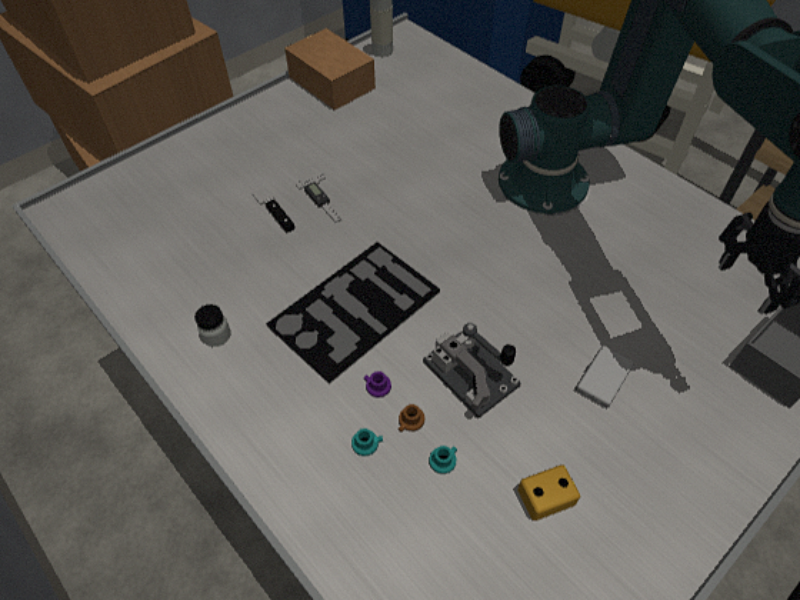

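Run:
```python
import numpy as np,cv2
# top-down orthographic mosaics (2 px/mm -> 1.0 px/mm) from both fixed cameras
z0=np.load('scene0.npz');z1=np.load('side0.npz')
def ortho(W,im,d,x0,x1,y0,y1,s):
    # image: right = -y? use right=+x, up=+y
    out=np.zeros((int((y1-y0)*s),int((x1-x0)*s),3),np.uint8); 
    big=cv2.resize(W.astype(np.float32),None,fx=4,fy=4,interpolation=cv2.INTER_NEAREST);
    return out
a=z0['im'][100:310,120:400]
cv2.imwrite('pics/sc_crop.png',cv2.resize(a,(800,600),interpolation=cv2.INTER_CUBIC))
```

```text
(no output)
```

View pics/sc_crop.png

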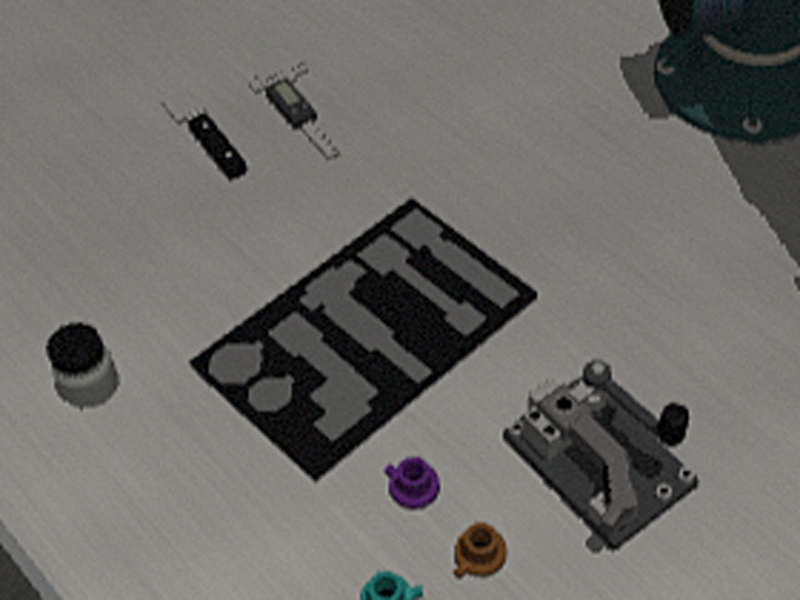

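```bash
cat >> h.py <<'E'
from scipy.spatial.transform import Rotation as Ro
def rot(o): return Ro.from_quat(np.roll(o['tool_rot'],-1))
def down(yaw):  # tool z down, tool y (jaw direction) at world angle yaw
    y=np.array([np.cos(yaw),np.sin(yaw),0]);z=np.array([0,0,-1.]);x=np.cross(y,z)
    return Ro.from_matrix(np.stack([x,y,z],1))
def rel(p,yaw,o=None):
    o=o or observe();R=rot(o)
    best=min((down(yaw+k*np.pi) for k in (0,1)),key=lambda r:(R.inv()*r).magnitude())
    t=R.inv().apply(np.array(p)-o['tcp_pos'])/10;w=(R.inv()*best).as_rotvec()
    print('rel t',np.round(t,2).tolist(),'rot',np.round(w,3).tolist(),'t=%.2f'%o['t']);return t,w
def yawnow(o=None):
    o=o or observe();y=rot(o).as_matrix()[:,1];return np.arctan2(y[1],y[0])
def tops(im,d,M,x0,x1,y0,y1,s=1.5,z=0):
    # rectify onto plane z: right=+x, up=+y
    H=[]
    K=np.array([[M['fx'],0,M['cx']],[0,M['fy'],M['cy']],[0,0,1]]);R=np.array(M['R']);t=np.array(M['t'])
    A=np.array([[1/s,0,x0],[0,-1/s,y1],[0,0,z],[0,0,1]])
    H=K@np.hstack([R,t[:,None]])@A
    return cv2.warpPerspective(im,np.linalg.inv(H),(int((x1-x0)*s),int((y1-y0)*s)))
E
python3 - <<'E'
from h import *
for c in ['scene','side']:
    z=np.load(c+'0.npz');im,d,W=z['im'],z['d'],z['W']
    get_image(c)
    for n in ['tray','scraper_c','caliper_c']:
        r=trace(c,n)
        for r in r[:1]:
            M=camera_model(c);m=(r['pixels']).astype(np.uint8)
            v,u=np.nonzero(m);zz=11 if n=='tray' else 8
            ray=np.stack([(u-M['cx'])/M['fx'],(v-M['cy'])/M['fy'],np.ones(len(u))],-1)@np.array(M['R'])
            C=-np.array(M['R']).T@M['t']; P=C+ray*((zz-C[2])/ray[:,2])[:,None]
            print(c,n,cv2.minAreaRect(P[:,:2].astype(np.float32)))
o=observe();M=camera_model('wrist');R=rot(o)
C=-np.array(M['R']).T@M['t'];print('cam in tool',R.inv().apply(C-o['tcp_pos']),'axes',np.round(R.inv().as_matrix()@np.array(M['R']).T,3),M['fx'],yawnow())
rel([560,240,330],yawnow())
E
```

```text
scene tray ((561.4661865234375, -8.996482849121094), (304.0910339355469, 192.1986083984375), 2.334611177444458)
scene scraper_c ((515.6714477539062, -341.6846923828125), (156.17308044433594, 40.18010711669922), 86.42822265625)
scene caliper_c ((426.6669921875, -304.89288330078125), (171.28408813476562, 67.88066101074219), 66.50468444824219)
side tray ((559.3109130859375, -6.122138977050781), (305.95745849609375, 200.27745056152344), 2.670548915863037)
side scraper_c ((520.15576171875, -337.69830322265625), (148.05494689941406, 32.25004959106445), 79.40887451171875)
side caliper_c ((405.1401672363281, -292.37237548828125), (169.5878448486328, 67.15031433105469), 85.97233581542969)
cam in tool [  72.11376785    0.89180405 -120.18572829] axes [[-0.    -0.959 -0.284]
 [ 1.    -0.     0.   ]
 [-0.    -0.284  0.959]] 367.5383501482104 1.2140275114062615
rel t [-44.09, -12.96, -7.67] rot [0.0, -0.0, 0.0] t=1.60
```

send_rows(
  rows=[
    {"translation": [-4.4, -1.3, -1.5], "rotation": [0, 0, 0], "gripper": 100},
    {"translation": [-8.8, -2.6, -3.0], "rotation": [0, 0, 0], "gripper": 100},
    {"translation": [-13.2, -3.9, -4.5], "rotation": [0, 0, 0], "gripper": 100},
    {"translation": [-17.6, -5.2, -6.0], "rotation": [0, 0, 0], "gripper": 100},
    {"translation": [-22, -6.5, -7.7], "rotation": [0, 0, 0], "gripper": 100},
  ],
)

```text
t: 2.1
tcp_pos: [376.6, 376.3, 330.9]
tool_rot: [-0.0, 0.177, 0.984, 0.0]
ft_force: [0.3, 0.8, 0.3]
gripper_width: 85.6
```

send_rows(
  rows=[
    {"translation": [-4.4, -1.3, 0], "rotation": [0, 0, 0], "gripper": 100},
    {"translation": [-8.8, -2.6, 0], "rotation": [0, 0, 0], "gripper": 100},
    {"translation": [-13.2, -3.9, 0], "rotation": [0, 0, 0], "gripper": 100},
    {"translation": [-17.6, -5.2, 0], "rotation": [0, 0, 0], "gripper": 100},
    {"translation": [-20, -6.2, 0], "rotation": [0, 0, 0], "gripper": 100},
  ],
)

```text
t: 2.6
tcp_pos: [544.8, 245.9, 330.0]
tool_rot: [-0.0, 0.179, 0.984, -0.0]
ft_force: [0.2, 0.7, 0.1]
gripper_width: 85.4
```

```bash
cat >> h.py <<'E'
def snap(tag,c='wrist'):
    o=observe();M=camera_model(c);im,d=get_image(c);W=world(c,d,M)
    np.savez(tag+'.npz',im=im,d=d,W=W,**{k:np.array(M[k]) for k in M});return o,M,im,d,W
E
python3 - <<'E'
from h import *
o,M,im,d,W=snap('w1');print(o['tcp_pos'],yawnow(o),o['t'])
for n in ['tray','finger_c','spanner_c','bush_big_c','bush_small_c','lever_knob']:
    for r in trace('wrist',n)[:3]:
        m=r['pixels']&(d>0); print(n,round(r['p'],2),np.round(r['box']),np.round(np.median(W[m],0)) if m.any() else '', m.sum())
cv2.imwrite('pics/w1.png',cv2.resize(im,(800,600),interpolation=cv2.INTER_CUBIC))
E
```

```text
[544.84816968 245.878381   329.96272438] 1.2112704056173782 2.6
tray 0.93 [  2.  94. 210. 320.] [527.  -3.   9.] 26247
finger_c 0.58 [204. 111. 344. 160.] [512. 254.  59.] 3298
spanner_c 0.53 [  2.  98. 206. 323.] [527.  -3.   9.] 26206
bush_big_c 0.96 [282. 210. 317. 245.] [637. 243.   8.] 989
bush_big_c 0.91 [353. 190. 390. 232.] [648. 333.   8.] 1158
bush_big_c 0.77 [289. 267. 325. 312.] [723. 223.   9.] 1028
lever_knob 0.92 [202.  60. 318. 138.] [470. 245.  77.] 2353
```

View pics/w1.png

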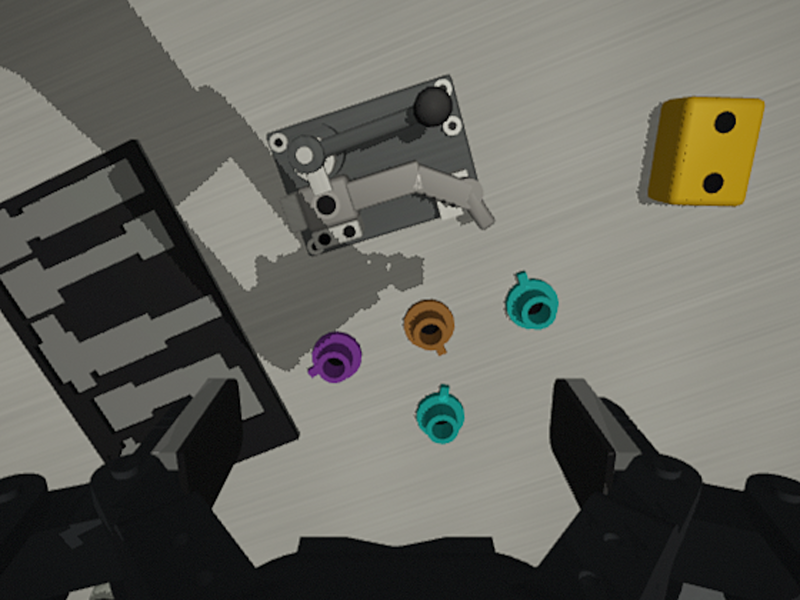

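```bash
cat >> h.py <<'E'
def circ(P):
    A=np.c_[2*P,np.ones(len(P))];s=np.linalg.lstsq(A,(P**2).sum(1),rcond=None)[0]
    return s[:2],np.sqrt(s[2]+s[:2]@s[:2])
def enc(m,W):  # enclosing circle of masked top points, in xy
    return cv2.minEnclosingCircle(W[m][:,:2].astype(np.float32))
E
python3 - <<'E'
from h import *
z=np.load('w1.npz');im,d,W=z['im'],z['d'],z['W']
x,y,h=W[...,0],W[...,1],W[...,2]
reg=(abs(x-495)<90)&(abs(y-260)<110)&(d>0)
k=reg&(h>109);print('knob',enc(k,W),np.median(W[k],0),k.sum(),h[k].max())
print(np.histogram(h[reg&(h>40)],bins=np.arange(40,120,4)))
C=W[108,216];print('hinge px',C)
c=reg&(np.hypot(x-C[0],y-C[1])<18)&(h>C[2]-4);print('cap',enc(c,W),np.median(W[c],0),c.sum())
# bushing bronze
g=im.astype(int);br=(g[...,2]>g[...,0]+40)&(abs(x-650)<60)&(abs(y-245)<60)&(g[...,1]<g[...,2]*.8)&(g[...,0]<g[...,1])
b=br&(h>24);print('bush z',h[br].max(),enc(b,W),b.sum()); b=br&(h>4)&(h<11);print(np.median(W[b],0),b.sum())
f=reg&(h>56)&(h<64);P=W[f][:,:2]
np.save('fing.npy',P); print(len(P),observe()['q'])
E
```

```text
knob ((520.4414672851562, 256.9302673339844), 77.87379455566406) [535.10388531 253.28987103 376.5372182 ] 44677 402.17682282437215
(array([  42,   49,  615,  217, 2589,  702,  220,    8,  415,  880,   82,
         49,    2,    3,    9,    6,    3,   57,  536]), array([ 40,  44,  48,  52,  56,  60,  64,  68,  72,  76,  80,  84,  88,
        92,  96, 100, 104, 108, 112, 116]))
hinge px [468.89465766 212.53350162  84.27892547]
cap ((464.908447265625, 206.7692413330078), 9.439286231994629) [467.51314462 209.41322452  83.75446209] 117
bush z 32.21358893468753 ((640.5527954101562, 241.9174041748047), 15.123126983642578) 283
[633.15012137 245.07093088   7.47948819] 466
3291 [ 3.36311453e-01  1.90719207e-01  1.10148902e+00  5.70133105e-04
  1.84888645e+00 -8.79631642e-01]
```

Run:
```python
from h import *
z=np.load('w1.npz');im,d,W=z['im'],z['d'],z['W']
x,y,h=W[...,0],W[...,1],W[...,2]
k=(h>109)&(h<125)&(d>0)&(y>200)&(y<330)&(x<520)&(x>400);k=cv2.morphologyEx(k.astype(np.uint8),cv2.MORPH_OPEN,np.ones((3,3)))>0
kc,kr=enc(k,W);print('knob',kc,kr,k.sum(),np.median(W[k],0))
c=(abs(x-466)<35)&(abs(y-210)<35)&(h>78)&(h<95);print('cap',enc(c,W),c.sum(),np.median(W[c],0))
A=np.array([466,209]);v=np.array(kc)-A;print('r',np.hypot(*v),'ang',np.arctan2(v[1],v[0]))
P=np.load('fing.npy');q,r=np.linalg.qr(np.eye(2))
# shank fit: brute: direction angle, slices
best=None
for th in np.radians(np.arange(60,125,.5)):
    pass
m=((h>56)&(h<64)&(abs(x-500)<80)&(abs(y-260)<110)&(d>0)).astype(np.uint8)
q=W[m>0];print(q[:,:2].min(0),q[:,:2].max(0))
o=cv2.resize(tops(im,d,{k:z[k] for k in ['fx','fy','cx','cy','R','t']},400,600,150,350,3,60),None,fx=1,fy=1)
cv2.imwrite('pics/fing.png',o)
```

```text
knob (469.5009765625, 299.080810546875) 11.808570861816406 589 [469.4595956  298.70671081 114.06857335]
cap ((468.9054870605469, 220.03350830078125), 22.630739212036133) 385 [467.55582552 209.74017969  78.97987471]
r 90.14881732819994 ang 1.5319510341811058
[459.19425467 187.14358786] [564.39300427 319.47411583]
```

View pics/fing.png

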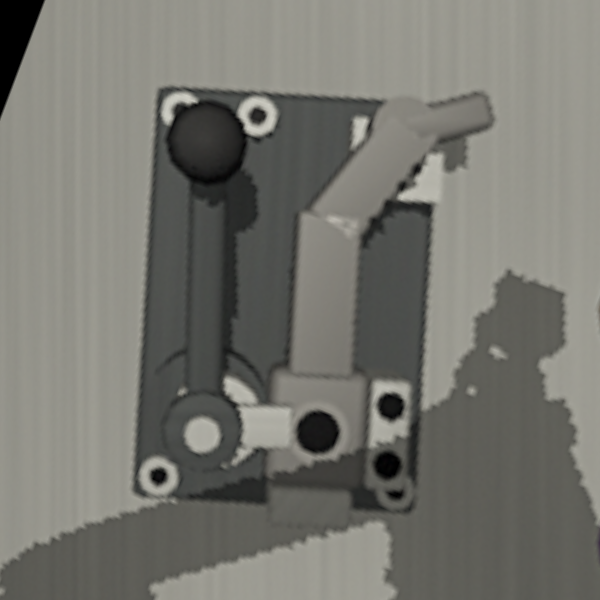

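Run:
```python
from h import *
rel([469.5,299,170],.84)
```

```text
rel t [8.47, 2.13, 16.13] rot [0.001, -0.0, 0.376] t=2.95
```

send_rows(
  rows=[
    {"translation": [3, 0.7, 4], "rotation": [0, 0, 0.13], "gripper": 60},
    {"translation": [6, 1.4, 8], "rotation": [0, 0, 0.25], "gripper": 60},
    {"translation": [8.47, 2.13, 12], "rotation": [0, 0, 0.376], "gripper": 60},
    {"translation": [8.47, 2.13, 16.1], "rotation": [0, 0, 0.376], "gripper": 60},
    {"translation": [8.47, 2.13, 16.1], "rotation": [0, 0, 0.376], "gripper": 60},
  ],
)

```text
t: 3.45
tcp_pos: [464.0, 298.4, 163.3]
tool_rot: [-0.005, 0.356, 0.935, -0.005]
ft_force: [0.1, -0.6, 0.0]
gripper_width: 51.2
```

send_rows(
  rows=[
    {"translation": [0, 0, 3.2], "rotation": [0, 0, 0], "gripper": 60},
    {"translation": [0, 0, 6.3], "rotation": [0, 0, 0], "gripper": 60},
    {"translation": [0, 0, 6.3], "rotation": [0, 0, 0], "gripper": 38},
    {"translation": [0, 0, 6.3], "rotation": [0, 0, 0], "gripper": 38},
    {"translation": [0, 0, 6.3], "rotation": [0, 0, 0], "gripper": 38},
  ],
)

```text
t: 3.95
tcp_pos: [465.2, 299.0, 104.0]
tool_rot: [-0.003, 0.355, 0.935, -0.003]
ft_force: [0.4, -0.1, 1.2]
gripper_width: 32.7
```

Run:
```python
from h import *
o=observe();print(o['tcp_pos'],yawnow(o),o['gripper_width'],o['ft_force'],o['q'])
R=rot(o);A=np.array([466,209])
for a in np.arange(.175,1.8,.175):
    p=A+90*np.array([np.cos(1.535+a),np.sin(1.535+a)])
    print(round(a,3),np.round(R.inv().apply([*p-o['tcp_pos'][:2],0])/10,2))
o,M,im,d,W=snap('w2');x,y,h=W[...,0],W[...,1],W[...,2]
k=(h>109)&(h<120)&(d>0)&(np.hypot(x-469,y-299)<16);print(enc(k,W),k.sum())
```

```text
[465.17875608 299.0291246  104.00116946] 0.8439266783822365 32.72030395343163 [ 0.43896865 -0.05430735  1.16957707] [ 4.68590837e-01  1.75656982e-01  1.57376032e+00  3.58666532e-04
  1.39988987e+00 -3.75387081e-01]
0.175 [ 0.81 -0.84  0.01]
0.35 [ 1.72 -2.13  0.02]
0.525 [ 2.4  -3.55  0.03]
0.7 [ 2.81 -5.06  0.04]
0.875 [ 2.96 -6.63  0.06]
1.05 [ 2.83 -8.2   0.07]
1.225 [ 2.42 -9.72  0.08]
1.4 [  1.76 -11.15   0.08]
1.575 [  0.87 -12.44   0.09]
1.75 [ -0.24 -13.55   0.09]
((470.6048278808594, 300.76153564453125), 13.853494644165039) 3520
```

send_rows(
  rows=[
    {"translation": [0.81, -0.84, 0], "rotation": [0, 0, 0], "gripper": 38},
    {"translation": [1.72, -2.13, 0], "rotation": [0, 0, 0], "gripper": 38},
    {"translation": [2.4, -3.55, 0], "rotation": [0, 0, 0], "gripper": 38},
    {"translation": [2.81, -5.06, 0], "rotation": [0, 0, 0], "gripper": 38},
    {"translation": [2.96, -6.63, 0], "rotation": [0, 0, 0], "gripper": 38},
  ],
)

```text
t: 4.5
tcp_pos: [398.6, 271.0, 106.7]
tool_rot: [-0.002, 0.355, 0.935, 0.0]
ft_force: [0.6, 2.9, 0.5]
gripper_width: 32.5
```

send_rows(
  rows=[
    {"translation": [-0.13, -1.57, 0], "rotation": [0, 0, 0], "gripper": 38},
    {"translation": [-0.54, -3.09, 0], "rotation": [0, 0, 0], "gripper": 38},
    {"translation": [-1.2, -4.52, 0], "rotation": [0, 0, 0], "gripper": 38},
    {"translation": [-2.1, -5.81, 0], "rotation": [0, 0, 0], "gripper": 38},
    {"translation": [-3.2, -6.9, 0], "rotation": [0, 0, 0], "gripper": 38},
  ],
)

```text
t: 5.0
tcp_pos: [376.5, 198.0, 107.8]
tool_rot: [-0.002, 0.355, 0.935, 0.002]
ft_force: [1.2, 2.7, 0.5]
gripper_width: 32.3
```

send_rows(
  rows=[
    {"translation": [0, 0, 0], "rotation": [0, 0, 0], "gripper": 60},
    {"translation": [0, 0, 0], "rotation": [0, 0, 0], "gripper": 60},
    {"translation": [0, 0, -4], "rotation": [0, 0, 0], "gripper": 60},
    {"translation": [0, 0, -8], "rotation": [0, 0, 0], "gripper": 100},
    {"translation": [0, 0, -12], "rotation": [0, 0, 0], "gripper": 100},
  ],
)

```text
t: 5.5
tcp_pos: [376.3, 197.8, 229.0]
tool_rot: [-0.002, 0.354, 0.935, 0.001]
ft_force: [0.9, 0.2, 1.4]
gripper_width: 78.0
```

Run:
```python
from h import *
o=observe();print(o['tcp_pos'],yawnow(o),o['gripper_width'],o['ft_force'],o['q'])
o,M,im,d,W=snap('w3');x,y,h=W[...,0],W[...,1],W[...,2]
k=(h>109)&(h<120)&(d>0)&(np.hypot(x-466,y-209)<120);
if k.sum()>20:
    c,r=enc(k,W);print(c,r,k.sum(),np.median(W[k],0));v=np.array(c)-[466,209];print('angle',np.arctan2(v[1],v[0])-1.535,np.hypot(*v))
cv2.imwrite('pics/w3.png',im)
```

```text
[376.2632987  197.75550345 229.03189903] 0.846264160197624 77.97031311897632 [0.89755534 0.19531132 1.39788216] [ 0.34720413 -0.18960069  1.68294236  0.00438554  1.64947466 -0.49872026]
(377.4042663574219, 202.34432983398438) 11.918920516967773 921 [376.72178435 202.89575347 114.1442817 ]
angle -4.601609452671737 88.84538235060639
```

View pics/w3.png

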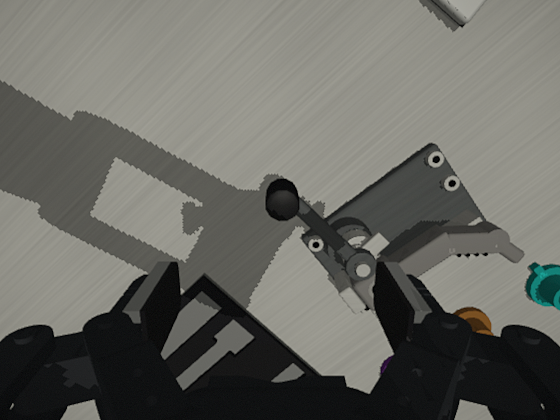

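Run:
```python
from h import *
rel([550,-30,400],1.571)
```

```text
rel t [-27.99, -5.62, -16.29] rot [0.012, 0.007, -0.725] t=5.55
```

send_rows(
  rows=[
    {"translation": [-2.8, -0.6, -3], "rotation": [0, 0, -0.145], "gripper": 100},
    {"translation": [-5.6, -1.2, -5], "rotation": [0, 0, -0.29], "gripper": 100},
    {"translation": [-8.4, -1.8, -7], "rotation": [0, 0, -0.435], "gripper": 100},
    {"translation": [-11.2, -2.3, -8.2], "rotation": [0, 0, -0.58], "gripper": 100},
    {"translation": [-14, -2.8, -8.2], "rotation": [0, 0, -0.725], "gripper": 100},
  ],
)

```text
t: 6.05
tcp_pos: [466.2, 84.0, 321.9]
tool_rot: [0.008, -0.004, 1.0, 0.004]
ft_force: [0.8, 0.5, 0.6]
gripper_width: 85.2
```

send_rows(
  rows=[
    {"translation": [-2.5, -3, -2], "rotation": [0, 0, 0], "gripper": 100},
    {"translation": [-5, -6, -4], "rotation": [0, 0, 0], "gripper": 100},
    {"translation": [-7, -9, -6], "rotation": [0, 0, 0], "gripper": 100},
    {"translation": [-8.7, -11.4, -8.5], "rotation": [0, 0, 0], "gripper": 100},
    {"translation": [-8.7, -11.4, -8.5], "rotation": [0, 0, 0], "gripper": 100},
  ],
)

```text
t: 6.55
tcp_pos: [555.1, -32.8, 409.3]
tool_rot: [0.01, -0.002, 1.0, 0.003]
ft_force: [-0.7, 0.5, -0.5]
gripper_width: 85.4
```

Run:
```python
from h import *
o,M,im,d,W=snap('wt');print(o['tcp_pos'],yawnow(o),o['q'])
for n in ['tray','spanner_c','scraper_c','caliper_c','bush_small_c']:
    for r in trace('wrist',n)[:2]:
        m=r['pixels']&(d>0); print(n,round(r['p'],2),np.round(r['box']),np.round(np.median(W[m],0)) if m.any() else '', m.sum())
cv2.imwrite('pics/wt.png',tops(im,d,M,390,740,-170,130,2.2,11))
```

```text
[555.06989531 -32.78875039 409.33762218] 1.5740477369226602 [-0.16655103  0.11167462  1.03627652  0.01108293  1.97484569 -1.73607625]
tray 0.62 [214.  24. 356. 242.] [540. -13.   9.] 28169
scraper_c 0.56 [  0.  94. 107. 133.] [ 518. -338.   18.] 2141
scraper_c 0.54 [215.  25. 357. 244.] [540. -13.   9.] 28260
caliper_c 0.95 [  0.   0. 129.  52.] [ 419. -326.    6.] 3142
```

View pics/wt.png

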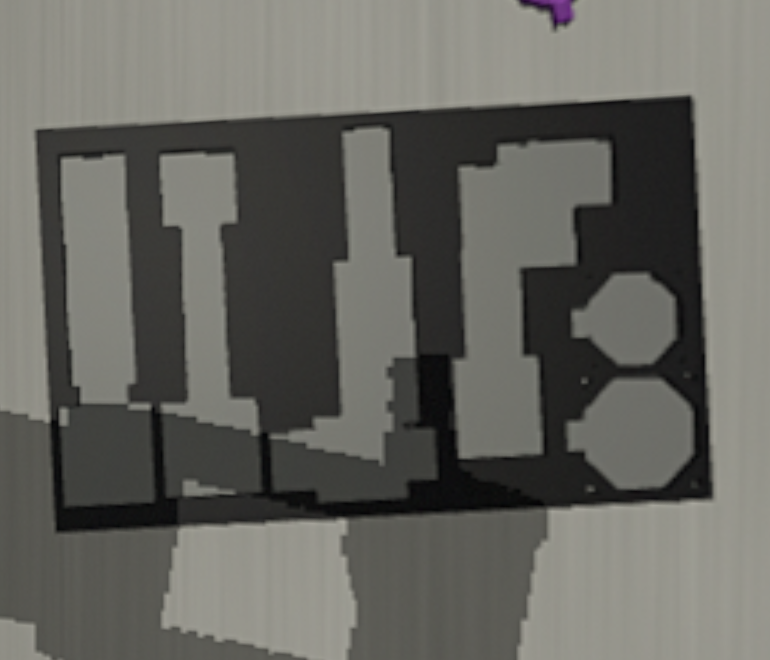

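send_rows(
  rows=[
    {"translation": [0.3, 1.9, 1.2], "rotation": [0, 0, 0.144], "gripper": 100},
    {"translation": [0.6, 3.8, 2.4], "rotation": [0, 0, 0.288], "gripper": 100},
    {"translation": [1, 5.7, 3.6], "rotation": [0, 0, 0.432], "gripper": 100},
    {"translation": [1.3, 7.6, 4.8], "rotation": [0, 0, 0.576], "gripper": 100},
    {"translation": [1.6, 9.5, 6], "rotation": [0, 0, 0.72], "gripper": 100},
  ],
)

```text
t: 7.35
tcp_pos: [534.9, 68.1, 346.1]
tool_rot: [0.005, 0.35, 0.937, 0.007]
ft_force: [0.3, -1.2, -0.1]
gripper_width: 85.6
```

send_rows(
  rows=[
    {"translation": [1.5, 1.2, 1.2], "rotation": [0, 0, 0.144], "gripper": 100},
    {"translation": [3, 2.4, 2.4], "rotation": [0, 0, 0.288], "gripper": 100},
    {"translation": [4.5, 3.6, 3.6], "rotation": [0, 0, 0.432], "gripper": 100},
    {"translation": [6, 4.9, 4.8], "rotation": [0, 0, 0.576], "gripper": 100},
    {"translation": [7.45, 6.1, 6], "rotation": [0, 0, 0.72], "gripper": 100},
  ],
)

```text
t: 7.85
tcp_pos: [518.1, 165.2, 285.8]
tool_rot: [0.002, 0.659, 0.752, 0.008]
ft_force: [0.6, 0.1, -1.1]
gripper_width: 85.5
```

Run:
```python
from h import *
o,M,im,d,W=snap('wf');print(o['tcp_pos'],yawnow(o),o['q'])
rel([508.2,251.3,150],-.033)
cv2.imwrite('pics/wf.png',tops(im,d,M,400,600,150,350,3,60))
```

```text
[518.13784618 165.15370145 285.83704922] 0.1306078132826025 [0.20054294 0.05949514 1.33642391 0.00679174 1.7316091  0.07101778]
rel t [8.27, 0.11, 13.42] rot [0.008, -0.011, 0.162] t=7.90
```

View pics/wf.png

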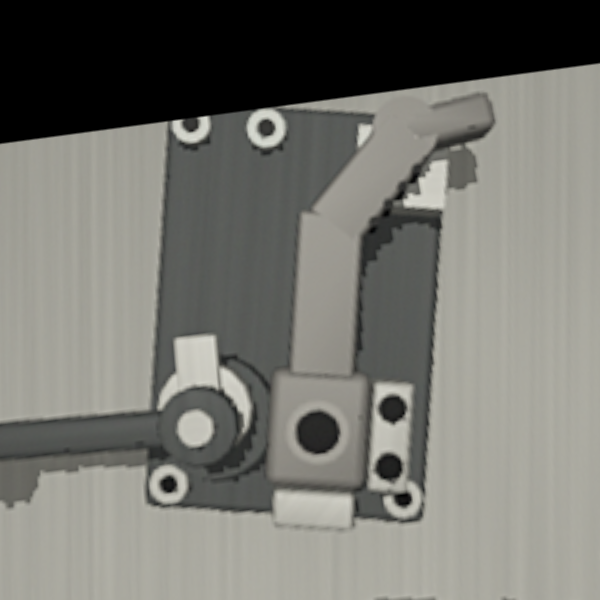

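Run:
```python
from h import *
rel([509,251,130],-.045)
```

```text
rel t [8.21, 0.17, 15.42] rot [0.008, -0.011, 0.174] t=7.90
```

send_rows(
  rows=[
    {"translation": [3, 0.1, 4], "rotation": [0.004, -0.005, 0.09], "gripper": 60},
    {"translation": [6, 0.15, 8], "rotation": [0.008, -0.011, 0.174], "gripper": 60},
    {"translation": [8.2, 0.17, 12], "rotation": [0.008, -0.011, 0.174], "gripper": 60},
    {"translation": [8.2, 0.17, 15.4], "rotation": [0.008, -0.011, 0.174], "gripper": 60},
    {"translation": [8.2, 0.17, 15.4], "rotation": [0.008, -0.011, 0.174], "gripper": 60},
  ],
)

```text
t: 8.4
tcp_pos: [504.1, 250.4, 123.3]
tool_rot: [-0.003, 0.721, 0.692, -0.006]
ft_force: [-0.4, -0.3, -0.9]
gripper_width: 51.3
```

Run:
```python
from h import *
o=observe();print(o['tcp_pos'],yawnow(o),o['gripper_width'])
rel([509,251,67],-.045)
```

```text
[504.05269855 250.42270643 123.2868764 ] -0.040901761688275834 51.28352762864115
rel t [0.11, 0.56, 5.62] rot [-0.013, 0.006, 0.004] t=8.40
```

send_rows(
  rows=[
    {"translation": [0.1, 0.5, 1], "rotation": [-0.01, 0.006, 0], "gripper": 60},
    {"translation": [0.1, 0.5, 3], "rotation": [-0.01, 0.006, 0], "gripper": 60},
    {"translation": [0.1, 0.5, 4.8], "rotation": [-0.01, 0.006, 0], "gripper": 60},
    {"translation": [0.1, 0.5, 4.8], "rotation": [-0.01, 0.006, 0], "gripper": 60},
    {"translation": [0.1, 0.5, 4.8], "rotation": [-0.01, 0.006, 0], "gripper": 60},
  ],
)

```text
t: 8.9
tcp_pos: [509.3, 250.9, 77.2]
tool_rot: [-0.001, 0.721, 0.693, 0.0]
ft_force: [-0.3, 0.2, -0.5]
gripper_width: 51.3
```

Run:
```python
from h import *
o=observe();print(o['tcp_pos'],yawnow(o),o['gripper_width'],o['ft_force'])
rel([509,251,67],-.045)
```

```text
[509.27849939 250.90936324  77.24145467] -0.04074184001097321 51.32144179187523 [-0.25838869  0.21017734 -0.51286772]
rel t [0.01, -0.03, 1.02] rot [-0.001, -0.001, 0.004] t=8.90
```

send_rows(
  rows=[
    {"translation": [0, 0, 1], "rotation": [0, 0, 0], "gripper": 60},
    {"translation": [0, 0, 1], "rotation": [0, 0, 0], "gripper": 60},
    {"translation": [0, 0, 1], "rotation": [0, 0, 0], "gripper": 10},
    {"translation": [0, 0, 1], "rotation": [0, 0, 0], "gripper": 10},
    {"translation": [0, 0, 1], "rotation": [0, 0, 0], "gripper": 10},
  ],
)

```text
t: 9.4
tcp_pos: [509.0, 251.0, 68.0]
tool_rot: [-0.001, 0.722, 0.692, 0.0]
ft_force: [-2.5, -0.8, 3.2]
gripper_width: 20.1
```

send_rows(
  rows=[
    {"translation": [0, 0, 0], "rotation": [0, 0, 0], "gripper": 10},
    {"translation": [0, 0, 0], "rotation": [0, 0, 0], "gripper": 10},
    {"translation": [0, 0, -1], "rotation": [0, 0, 0], "gripper": 10},
    {"translation": [0, 0, -3], "rotation": [0, 0, 0], "gripper": 10},
    {"translation": [0, 0, -5], "rotation": [0, 0, 0], "gripper": 10},
  ],
)

```text
t: 9.9
tcp_pos: [508.5, 250.7, 117.5]
tool_rot: [-0.001, 0.721, 0.693, -0.001]
ft_force: [-0.6, 0.1, -3.2]
gripper_width: 20.3
```

Run:
```python
from h import *
o=observe();print(o['tcp_pos'],yawnow(o),o['gripper_width'],o['ft_force'],o['q'])
rel([509,251,67],-.045)
c,s=np.cos(.04),np.sin(.04)
```

```text
[508.47074863 250.67028015 117.49295766] -0.040821627218711624 20.282368549546973 [-0.60145316  0.1359848  -3.20769801] [3.57272446e-01 1.91370855e-01 1.52703383e+00 1.39833750e-03
 1.42625728e+00 3.97890683e-01]
rel t [0.03, 0.07, 5.05] rot [-0.003, -0.0, 0.004] t=9.90
```

send_rows(
  rows=[
    {"translation": [-2, 1, -2], "rotation": [0, 0, -0.02], "gripper": 10},
    {"translation": [-6, 3, -4], "rotation": [0, 0, -0.04], "gripper": 10},
    {"translation": [-10, 5, -4], "rotation": [0, 0, -0.06], "gripper": 10},
    {"translation": [-14, 6.5, -4], "rotation": [0, 0, -0.08], "gripper": 10},
    {"translation": [-16, 7.5, -4], "rotation": [0, 0, -0.093], "gripper": 10},
  ],
)

```text
t: 10.4
tcp_pos: [577.7, 84.2, 157.2]
tool_rot: [-0.001, 0.689, 0.725, -0.002]
ft_force: [0.1, 0.5, -3.6]
gripper_width: 20.2
```

Run:
```python
from h import *
o=observe();print(o['tcp_pos'],yawnow(o),o['gripper_width'])
rel([614.6,-10.2,100],.052)
```

```text
[577.70030745  84.23023923 157.18969   ] 0.050204014029132986 20.1820831043009
rel t [-9.61, 3.23, 5.72] rot [-0.003, 0.001, -0.002] t=10.40
```

send_rows(
  rows=[
    {"translation": [-3, 1, 0], "rotation": [0, 0, 0], "gripper": 10},
    {"translation": [-6.5, 2.1, 2], "rotation": [0, 0, 0], "gripper": 10},
    {"translation": [-9.6, 3.2, 4], "rotation": [0, 0, 0], "gripper": 10},
    {"translation": [-9.6, 3.2, 5.7], "rotation": [0, 0, 0], "gripper": 10},
    {"translation": [-9.6, 3.2, 5.7], "rotation": [0, 0, 0], "gripper": 10},
  ],
)

```text
t: 10.9
tcp_pos: [612.0, -11.0, 96.0]
tool_rot: [-0.004, 0.69, 0.724, -0.004]
ft_force: [-0.1, 0.4, -3.5]
gripper_width: 20.1
```

Run:
```python
from h import *
o,M,im,d,W=snap('wp');print(o['tcp_pos'],yawnow(o),o['gripper_width'])
rel([614.6,-10.2,50],.052)
z=o['tcp_pos'][2]
a=tops(im,d,M,530,730,-120,100,2.0,z-30+22) # finger top plane
b=tops(im,d,M,530,730,-120,100,2.0,11)
cv2.imwrite('pics/wp.png',cv2.resize(np.hstack([a,b]),None,fx=1,fy=1))
```

```text
[611.9843888  -11.04176335  95.97737431] 0.04842662419206584 20.067019803877553
rel t [0.0, 0.22, 4.79] rot [-0.008, 0.0, -0.002] t=10.95
```

View pics/wp.png

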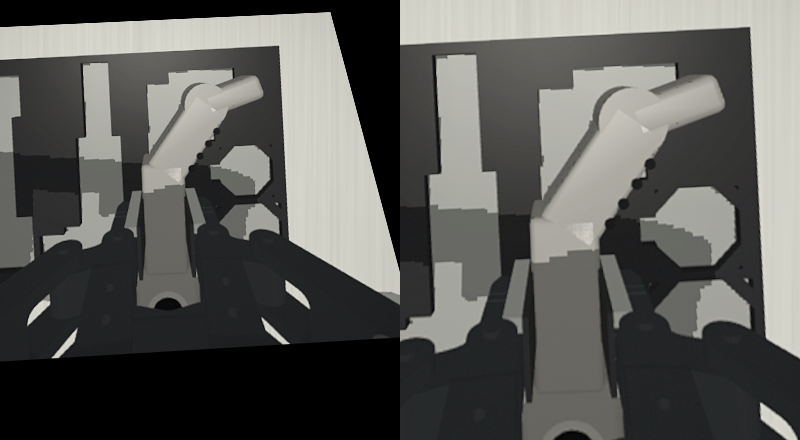

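send_rows(
  rows=[
    {"translation": [0, 0.3, 2], "rotation": [-0.006, 0, -0.002], "gripper": 10},
    {"translation": [0, 0.3, 4], "rotation": [-0.006, 0, -0.002], "gripper": 10},
    {"translation": [0, 0.3, 4.5], "rotation": [-0.006, 0, -0.002], "gripper": 10},
    {"translation": [0, 0.3, 4.5], "rotation": [-0.006, 0, -0.002], "gripper": 10},
    {"translation": [0, 0.3, 4.5], "rotation": [-0.006, 0, -0.002], "gripper": 10},
  ],
)

```text
t: 11.45
tcp_pos: [616.5, -9.8, 54.7]
tool_rot: [0.0, 0.688, 0.725, -0.0]
ft_force: [-0.1, 0.7, -3.6]
gripper_width: 20.5
```

Run:
```python
from h import *
o,M,im,d,W=snap('wp2');print(o['tcp_pos'],yawnow(o),o['gripper_width'],o['ft_force'])
rel([615.2,-10.2,36],.052)
```

```text
[616.48631866  -9.79551695  54.73920284] 0.052455574859633085 20.454759874040608 [-0.06070893  0.65577411 -3.59705375]
rel t [-0.02, -0.15, 1.9] rot [0.001, 0.001, 0.0] t=11.50
```

send_rows(
  rows=[
    {"translation": [0, -0.12, 0.3], "rotation": [0, 0, 0], "gripper": 10},
    {"translation": [0, -0.12, 0.8], "rotation": [0, 0, 0], "gripper": 10},
    {"translation": [0, -0.12, 1.4], "rotation": [0, 0, 0], "gripper": 10},
    {"translation": [0, -0.12, 1.8], "rotation": [0, 0, 0], "gripper": 10},
    {"translation": [0, -0.12, 1.8], "rotation": [0, 0, 0], "gripper": 10},
  ],
)

```text
t: 12.0
tcp_pos: [614.6, -10.0, 35.5]
tool_rot: [-0.0, 0.688, 0.725, -0.001]
ft_force: [-0.0, 0.6, -3.2]
gripper_width: 20.5
```

send_rows(
  rows=[
    {"translation": [0, 0, 0], "rotation": [0, 0, 0], "gripper": 42},
    {"translation": [0, 0, 0], "rotation": [0, 0, 0], "gripper": 42},
    {"translation": [0, 0, 0], "rotation": [0, 0, 0], "gripper": 42},
    {"translation": [0, 0, -2], "rotation": [0, 0, 0], "gripper": 42},
    {"translation": [0, 0, -5], "rotation": [0, 0, 0], "gripper": 42},
  ],
)

```text
t: 12.5
tcp_pos: [613.3, -9.8, 84.1]
tool_rot: [-0.002, 0.688, 0.725, -0.002]
ft_force: [0.5, -0.3, 0.4]
gripper_width: 36.0
```

send_rows(
  rows=[
    {"translation": [0, 0, -5], "rotation": [0, 0, 0], "gripper": 60},
    {"translation": [0, 0, -10], "rotation": [0, 0, 0], "gripper": 60},
    {"translation": [0, 0, -15], "rotation": [0, 0, 0], "gripper": 60},
    {"translation": [0, 0, -18], "rotation": [0, 0, 0], "gripper": 60},
    {"translation": [0, 0, -18], "rotation": [0, 0, 0], "gripper": 60},
  ],
)

```text
t: 13.0
tcp_pos: [616.8, -10.0, 272.8]
tool_rot: [0.004, 0.688, 0.725, 0.002]
ft_force: [0.2, -0.7, 0.2]
gripper_width: 51.1
```

```bash
cat >> h.py <<'E'
def poly(W,z,H,im,M,pts,p,th,col=(0,0,255)): pass
E
python3 - <<'E'
from h import *
o,M,im,d,W=snap('wq');print(o['tcp_pos'],yawnow(o),o['q'])
x,y,h=W[...,0],W[...,1],W[...,2]
m=(h>20)&(h<34)&(abs(x-625)<60)&(abs(y)<90)
print('finger top z pct',np.percentile(h[m],[5,25,50,75,95]),m.sum())
P=W[m&(h>23)];A=np.c_[P[:,:2]-[615,-10],np.ones(len(P))];print('plane',np.linalg.lstsq(A,P[:,2],rcond=None)[0])
t=(abs(h-11)<4)&(np.abs(x-560)<150)&(np.abs(y+12)<90);print('tray z med',np.median(h[t]))
# rel to knob cage pose
rel([377,202.5,160],.84)
E
```

```text
[616.77058594 -10.01859505 272.82994382] 0.0521854104581693 [-1.07752358e-01  2.28928960e-01  1.17103742e+00 -7.71418673e-04
  1.73259903e+00 -1.60055856e-01]
finger top z pct [24.69916056 25.76424968 26.3450473  26.87587175 27.64578348] 3527
plane [-2.70510892e-03  1.18319095e-03  2.63208120e+01]
tray z med 10.411284646737183
rel t [22.47, -22.76, 10.8] rot [0.002, 0.002, -0.788] t=13.05
```

send_rows(
  rows=[
    {"translation": [2, -2, 0], "rotation": [0, 0, -0.14], "gripper": 60},
    {"translation": [4.5, -4.5, 0], "rotation": [0, 0, -0.28], "gripper": 60},
    {"translation": [7, -7, 0], "rotation": [0, 0, -0.42], "gripper": 60},
    {"translation": [9, -9.2, 0], "rotation": [0, 0, -0.56], "gripper": 60},
    {"translation": [11.2, -11.4, 0], "rotation": [0, 0, -0.7], "gripper": 60},
  ],
)

```text
t: 13.55
tcp_pos: [494.3, 96.6, 266.4]
tool_rot: [-0.0, 0.395, 0.918, -0.001]
ft_force: [-0.5, 0.7, 0.6]
gripper_width: 51.6
```

Run:
```python
from h import *
rel([377,202.5,160],.84)
```

```text
rel t [15.76, -1.22, 10.63] rot [-0.001, 0.0, -0.082] t=13.55
```

send_rows(
  rows=[
    {"translation": [4.5, -0.4, 2], "rotation": [0, 0, -0.082], "gripper": 60},
    {"translation": [9, -0.8, 4], "rotation": [0, 0, -0.082], "gripper": 60},
    {"translation": [13, -1.1, 7], "rotation": [0, 0, -0.082], "gripper": 60},
    {"translation": [15.8, -1.2, 10.6], "rotation": [0, 0, -0.082], "gripper": 60},
    {"translation": [15.8, -1.2, 10.6], "rotation": [0, 0, -0.082], "gripper": 60},
  ],
)

```text
t: 14.05
tcp_pos: [368.6, 202.5, 151.2]
tool_rot: [-0.007, 0.355, 0.935, -0.007]
ft_force: [-0.9, -0.6, -1.6]
gripper_width: 51.1
```

Run:
```python
from h import *
o,M,im,d,W=snap('wl');x,y,h=W[...,0],W[...,1],W[...,2]
k=(h>109)&(h<120)&(d>0)&(np.hypot(x-466,y-209)<120)&(np.hypot(x-377,y-202)<20)
if k.sum(): print(enc(k,W),k.sum())
print(o['tcp_pos'],yawnow(o));rel([377.4,202.5,105],.84)
```

```text
((377.40106201171875, 202.2861785888672), 11.827715873718262) 1794
[368.59128228 202.5222988  151.20620414] 0.8442945469084198
rel t [-0.39, 0.39, 5.0] rot [-0.011, -0.004, 0.003] t=14.10
```

send_rows(
  rows=[
    {"translation": [-0.4, 0.4, 0], "rotation": [-0.011, -0.004, 0], "gripper": 60},
    {"translation": [-0.4, 0.4, 0], "rotation": [-0.011, -0.004, 0], "gripper": 60},
    {"translation": [-0.4, 0.4, 2], "rotation": [-0.011, -0.004, 0], "gripper": 60},
    {"translation": [-0.4, 0.4, 4.5], "rotation": [-0.011, -0.004, 0], "gripper": 60},
    {"translation": [-0.4, 0.4, 4.6], "rotation": [-0.011, -0.004, 0], "gripper": 38},
  ],
)

```text
t: 14.6
tcp_pos: [377.3, 201.4, 107.4]
tool_rot: [-0.002, 0.357, 0.934, -0.001]
ft_force: [-0.3, -0.4, -0.3]
gripper_width: 38.0
```

send_rows(
  rows=[
    {"translation": [0, 0, 0], "rotation": [0, 0, 0], "gripper": 38},
    {"translation": [0, 0, 0], "rotation": [0, 0, 0], "gripper": 38},
    {"translation": [0, 0, 0], "rotation": [0, 0, 0], "gripper": 38},
  ],
)

```text
t: 14.9
tcp_pos: [378.6, 201.6, 109.0]
tool_rot: [-0.001, 0.357, 0.934, -0.0]
ft_force: [0.4, 0.4, 0.5]
gripper_width: 32.5
```

Run:
```python
from h import *
o=observe();print(o['tcp_pos'],yawnow(o),o['gripper_width'],o['ft_force'])
R=rot(o);A=np.array([466,209])
for a in np.r_[np.arange(1.575,-.1,-.175),-.06]:
    p=A+90*np.array([np.cos(1.535+a),np.sin(1.535+a)])
    print(round(a,3),np.round(R.inv().apply([*p-o['tcp_pos'][:2],0])/10,2))
```

```text
[378.56369804 201.59262515 108.97192631] 0.840489448667387 32.47623772284238 [0.43174734 0.41636659 0.47276712]
1.575 [ 0.87  0.6  -0.  ]
1.4 [ 1.77  1.88 -0.  ]
1.225 [ 2.44  3.31 -0.  ]
1.05 [ 2.84  4.83 -0.  ]
0.875 [ 2.98  6.4  -0.  ]
0.7 [ 2.84  7.96 -0.01]
0.525 [ 2.43  9.48 -0.01]
0.35 [ 1.760e+00  1.091e+01 -1.000e-02]
0.175 [ 8.600e-01  1.219e+01 -1.000e-02]
-0.0 [-2.60e-01  1.33e+01 -1.00e-02]
-0.06 [-6.800e-01  1.363e+01 -1.000e-02]
```

send_rows(
  rows=[
    {"translation": [0.87, 0.6, 0], "rotation": [0, 0, 0], "gripper": 38},
    {"translation": [1.77, 1.88, 0], "rotation": [0, 0, 0], "gripper": 38},
    {"translation": [2.44, 3.31, 0], "rotation": [0, 0, 0], "gripper": 38},
    {"translation": [2.84, 4.83, 0], "rotation": [0, 0, 0], "gripper": 38},
    {"translation": [2.98, 6.4, 0], "rotation": [0, 0, 0], "gripper": 38},
  ],
)

```text
t: 15.4
tcp_pos: [397.1, 270.3, 108.7]
tool_rot: [-0.002, 0.357, 0.934, -0.001]
ft_force: [-3.7, -1.5, 0.4]
gripper_width: 32.4
```

send_rows(
  rows=[
    {"translation": [-0.14, 1.56, 0], "rotation": [0, 0, 0], "gripper": 38},
    {"translation": [-0.55, 3.08, 0], "rotation": [0, 0, 0], "gripper": 38},
    {"translation": [-1.22, 4.51, 0], "rotation": [0, 0, 0], "gripper": 38},
    {"translation": [-2.12, 5.79, 0], "rotation": [0, 0, 0], "gripper": 38},
    {"translation": [-3.1, 6.8, 0], "rotation": [0, 0, 0], "gripper": 38},
  ],
)

```text
t: 15.9
tcp_pos: [464.9, 301.6, 108.4]
tool_rot: [-0.003, 0.356, 0.934, -0.002]
ft_force: [-2.6, -1.0, 0.5]
gripper_width: 32.7
```

Run:
```python
from h import *
o=observe();print(o['tcp_pos'],yawnow(o),o['gripper_width'],o['ft_force'])
R=rot(o);A=np.array([466,209])
for a in [0,-.03,-.06,-.09]:
    p=A+90*np.array([np.cos(1.535+a),np.sin(1.535+a)])
    print(round(a,3),np.round(R.inv().apply([*p-o['tcp_pos'][:2],0])/10,2))
o,M,im,d,W=snap('wl2');x,y,h=W[...,0],W[...,1],W[...,2]
k=(h>109)&(h<120)&(d>0)&(np.hypot(x-469,y-299)<19)&(im.sum(-1)<150);print(enc(k,W),k.sum(),np.median(W[k],0))
```

```text
[464.91783634 301.59417239 108.36563528] 0.8426803209111269 32.66189749824147 [-2.57556999 -1.02064236  0.52390051]
0 [-0.5   0.09 -0.  ]
-0.03 [-0.71  0.26 -0.  ]
-0.06 [-0.92  0.42 -0.01]
-0.09 [-1.14  0.58 -0.01]
((467.51165771484375, 300.144775390625), 18.203773498535156) 3464 [460.76671431 300.67999421 114.12516644]
```

send_rows(
  rows=[
    {"translation": [-0.5, 0.1, 0], "rotation": [0, 0, 0], "gripper": 38},
    {"translation": [-0.7, 0.26, 0], "rotation": [0, 0, 0], "gripper": 38},
    {"translation": [-0.9, 0.42, 0], "rotation": [0, 0, 0], "gripper": 38},
    {"translation": [-1.1, 0.55, 0], "rotation": [0, 0, 0], "gripper": 38},
    {"translation": [-1.1, 0.55, 0], "rotation": [0, 0, 0], "gripper": 38},
  ],
)

```text
t: 16.45
tcp_pos: [479.3, 298.1, 108.5]
tool_rot: [-0.002, 0.357, 0.934, -0.001]
ft_force: [-1.3, -0.9, -0.1]
gripper_width: 32.4
```

send_rows(
  rows=[
    {"translation": [0, 0, 0], "rotation": [0, 0, 0], "gripper": 60},
    {"translation": [0, 0, 0], "rotation": [0, 0, 0], "gripper": 60},
    {"translation": [0, 0, -4], "rotation": [0, 0, 0], "gripper": 60},
    {"translation": [0, 0, -8], "rotation": [0, 0, 0], "gripper": 100},
    {"translation": [0, 0, -12], "rotation": [0, 0, 0], "gripper": 100},
  ],
)

```text
t: 16.95
tcp_pos: [479.7, 298.1, 229.9]
tool_rot: [-0.002, 0.357, 0.934, -0.001]
ft_force: [-0.3, -0.5, 0.2]
gripper_width: 78.1
```

Run:
```python
from h import *
o,M,im,d,W=snap('wl3');x,y,h=W[...,0],W[...,1],W[...,2]
k=(h>109)&(h<120)&(d>0)&(np.hypot(x-469,y-299)<30);c,r=enc(k,W);print(c,r,k.sum())
v=np.array(c)-[466,209];print(np.arctan2(v[1],v[0])-1.535,np.hypot(*v),o['tcp_pos'])
rel([330,-250,400],1.571)
```

```text
(472.48577880859375, 299.28302001953125) 11.920255661010742 925
-0.03591877627862883 90.51568389290932 [479.67719139 298.1314322  229.88759312]
rel t [-25.3, -50.95, -16.59] rot [0.01, 0.007, -0.729] t=17.00
```

send_rows(
  rows=[
    {"translation": [-2.7, 0.9, -2], "rotation": [0, 0, -0.14], "gripper": 60},
    {"translation": [-5.4, 1.8, -4], "rotation": [0, 0, -0.28], "gripper": 60},
    {"translation": [-8.1, 2.7, -6], "rotation": [0, 0, -0.42], "gripper": 60},
    {"translation": [-10.8, 3.6, -7], "rotation": [0, 0, -0.56], "gripper": 60},
    {"translation": [-13.4, 4.5, -7], "rotation": [0, 0, -0.68], "gripper": 60},
  ],
)

```text
t: 17.5
tcp_pos: [613.6, 243.0, 313.1]
tool_rot: [0.008, 0.022, 1.0, 0.004]
ft_force: [-0.1, 1.0, -0.9]
gripper_width: 51.5
```

send_rows(
  rows=[
    {"translation": [0, 0, 0], "rotation": [0, 0, 0], "gripper": 60},
    {"translation": [0, 0, 0], "rotation": [0, 0, 0], "gripper": 60},
  ],
)

```text
t: 17.7
tcp_pos: [614.0, 242.8, 312.9]
tool_rot: [0.008, 0.023, 1.0, 0.004]
ft_force: [-0.7, 0.3, -0.2]
gripper_width: 51.3
```

```bash
cat > bush.py <<'E'
from h import *
def bush(tag,x0,y0,R=60):
    o,M,im,d,W=snap(tag);x,y,h=W[...,0],W[...,1],W[...,2]
    g=im.astype(int);br=(g[...,2]>1.25*g[...,1])&(g[...,1]>1.15*g[...,0])&(g[...,2]>35)&(np.hypot(x-x0,y-y0)<R)&(h<60)
    br=cv2.morphologyEx(br.astype(np.uint8),cv2.MORPH_OPEN,np.ones((3,3)))>0
    zt=np.percentile(h[br],97);top=br&(h>zt-4);c,r=enc(top,W)
    c=np.array(c);fl=br&(h<zt-16);q=W[fl][:,:2];rr=np.hypot(*(q-c).T);tb=q[rr>25.5]
    v=tb.mean(0)-c;print('top z',zt,'c',c,'r',r,'n',br.sum(),'tab n',len(tb),'ang',np.arctan2(v[1],v[0]),'rmax',rr.max())
    print('tcp',o['tcp_pos'],yawnow(o),o['q']);return o,M,im,W,c
E
python3 - <<'E'
from bush import *
o,M,im,W,c=bush('wb',641,242)
cv2.imwrite('pics/wb.png',np.hstack([tops(im,0,M,580,700,180,300,3,30),tops(im,0,M,580,700,180,300,3,8)]))
E
```

```text
top z 30.438989974009118 c [640.76403809 241.74066162] r 14.98685359954834 n 1040 tab n 26 ang 0.061792511377137115 rmax 33.75938389329385
tcp [613.99290364 242.79209875 312.89872094] 1.5246631998529683 [ 0.28918513  0.32643322  0.97141225  0.0034726   1.82620017 -1.23450211]
```

View pics/wb.png

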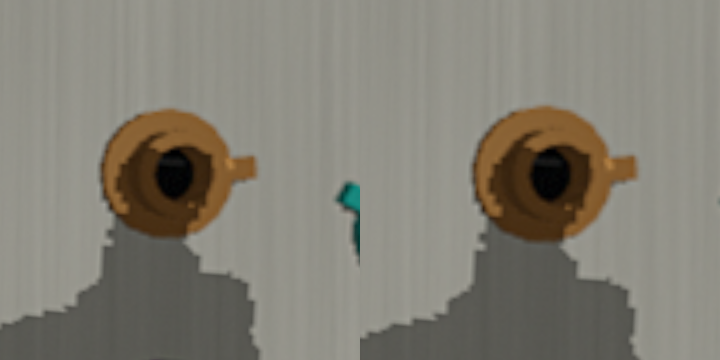

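Run:
```python
from h import *
rel([640.6,241.9,110],1.525)
```

```text
rel t [-2.42, -0.19, 20.34] rot [0.009, 0.015, 0.001] t=17.75
```

send_rows(
  rows=[
    {"translation": [-1, -0.1, 5], "rotation": [0.009, 0.015, 0], "gripper": 55},
    {"translation": [-2.4, -0.2, 10], "rotation": [0.009, 0.015, 0], "gripper": 55},
    {"translation": [-2.4, -0.2, 15], "rotation": [0.009, 0.015, 0], "gripper": 55},
    {"translation": [-2.4, -0.2, 20], "rotation": [0.009, 0.015, 0], "gripper": 55},
    {"translation": [-2.4, -0.2, 20], "rotation": [0.009, 0.015, 0], "gripper": 55},
  ],
)

```text
t: 18.25
tcp_pos: [633.8, 241.2, 103.3]
tool_rot: [-0.009, 0.022, 1.0, -0.003]
ft_force: [-0.0, 0.2, -0.7]
gripper_width: 46.6
```

send_rows(
  rows=[
    {"translation": [0, 0, 0], "rotation": [0, 0, 0], "gripper": 55},
    {"translation": [0, 0, 0], "rotation": [0, 0, 0], "gripper": 55},
    {"translation": [0, 0, 0], "rotation": [0, 0, 0], "gripper": 55},
  ],
)

```text
t: 18.55
tcp_pos: [635.4, 242.0, 107.4]
tool_rot: [-0.006, 0.022, 1.0, -0.002]
ft_force: [0.6, -0.4, 0.1]
gripper_width: 46.6
```

Run:
```python
from h import *
print(observe()['tcp_pos']);rel([640.6,241.9,34],1.525)
```

```text
[635.39667045 242.03545462 107.41382594]
rel t [-0.61, 0.04, 7.33] rot [-0.004, -0.012, 0.001] t=18.55
```

send_rows(
  rows=[
    {"translation": [-0.55, 0, 1.5], "rotation": [-0.004, -0.012, 0], "gripper": 55},
    {"translation": [-0.55, 0, 3], "rotation": [-0.004, -0.012, 0], "gripper": 55},
    {"translation": [-0.55, 0, 4.5], "rotation": [-0.004, -0.012, 0], "gripper": 55},
    {"translation": [-0.55, 0, 4.5], "rotation": [-0.004, -0.012, 0], "gripper": 55},
    {"translation": [-0.55, 0, 4.5], "rotation": [-0.004, -0.012, 0], "gripper": 55},
  ],
)

```text
t: 19.05
tcp_pos: [639.8, 241.5, 61.5]
tool_rot: [-0.001, 0.022, 1.0, -0.0]
ft_force: [-0.1, 0.3, 0.0]
gripper_width: 46.8
```

Run:
```python
from h import *
print(observe()['tcp_pos']);rel([640.6,241.9,34],1.525)
```

```text
[639.82642521 241.4817348   61.45445779]
rel t [-0.08, 0.05, 2.75] rot [-0.0, -0.002, 0.001] t=19.05
```

send_rows(
  rows=[
    {"translation": [-0.08, 0, 1.3], "rotation": [0, 0, 0], "gripper": 55},
    {"translation": [-0.08, 0, 2.7], "rotation": [0, 0, 0], "gripper": 55},
    {"translation": [-0.08, 0, 2.7], "rotation": [0, 0, 0], "gripper": 55},
    {"translation": [-0.08, 0, 2.7], "rotation": [0, 0, 0], "gripper": 20},
    {"translation": [-0.08, 0, 2.7], "rotation": [0, 0, 0], "gripper": 20},
  ],
)

```text
t: 19.55
tcp_pos: [640.6, 241.5, 34.5]
tool_rot: [-0.001, 0.022, 1.0, -0.0]
ft_force: [0.4, 0.5, -2.6]
gripper_width: 27.7
```

send_rows(
  rows=[
    {"translation": [0, 0, 0], "rotation": [0, 0, 0], "gripper": 20},
    {"translation": [0, 0, 0], "rotation": [0, 0, 0], "gripper": 20},
    {"translation": [0, 0, 0], "rotation": [0, 0, 0], "gripper": 20},
  ],
)

```text
t: 19.85
tcp_pos: [640.6, 241.5, 34.6]
tool_rot: [-0.001, 0.022, 1.0, -0.0]
ft_force: [-0.3, -0.1, -2.1]
gripper_width: 28.0
```

send_rows(
  rows=[
    {"translation": [0, 0, -1], "rotation": [0, 0, 0], "gripper": 20},
    {"translation": [0, 0, -4], "rotation": [0, 0, 0], "gripper": 20},
    {"translation": [0, 0, -7], "rotation": [0, 0, 0], "gripper": 20},
    {"translation": [0, 0, -10], "rotation": [0, 0, 0], "gripper": 20},
    {"translation": [0, 0, -12], "rotation": [0, 0, 0], "gripper": 20},
  ],
)

```text
t: 20.35
tcp_pos: [641.8, 241.8, 158.9]
tool_rot: [0.002, 0.022, 1.0, 0.001]
ft_force: [0.2, 0.3, -2.1]
gripper_width: 27.4
```

Run:
```python
from h import *
o=observe();print(o['tcp_pos'],yawnow(o),o['q'],o['ft_force'])
```

```text
[641.78450923 241.82712792 158.92183021] 1.5264703017462715 [ 2.77608896e-01  4.18939890e-01  1.15255877e+00  2.73951318e-04
  1.56643370e+00 -1.24885970e+00] [ 0.15873481  0.31209952 -2.10376576]
```

send_rows(
  rows=[
    {"translation": [-0.1, -1.6, 0], "rotation": [0, 0, 0.144], "gripper": 20},
    {"translation": [-0.2, -3.2, 0], "rotation": [0, 0, 0.288], "gripper": 20},
    {"translation": [-0.2, -4.8, 0], "rotation": [0, 0, 0.432], "gripper": 20},
    {"translation": [-0.3, -6.4, 0], "rotation": [0, 0, 0.576], "gripper": 20},
    {"translation": [-0.4, -8, 0], "rotation": [0, 0, 0.72], "gripper": 20},
  ],
)

```text
t: 20.85
tcp_pos: [642.3, 161.1, 159.9]
tool_rot: [0.002, 0.376, 0.927, 0.002]
ft_force: [0.2, -0.2, -1.5]
gripper_width: 27.7
```

send_rows(
  rows=[
    {"translation": [-1.1, -1.2, 0], "rotation": [0, 0, 0.144], "gripper": 20},
    {"translation": [-2.2, -2.3, 0], "rotation": [0, 0, 0.288], "gripper": 20},
    {"translation": [-3.3, -3.5, 0], "rotation": [0, 0, 0.432], "gripper": 20},
    {"translation": [-4.4, -4.6, 0], "rotation": [0, 0, 0.576], "gripper": 20},
    {"translation": [-5.5, -5.8, 0], "rotation": [0, 0, 0.72], "gripper": 20},
  ],
)

```text
t: 21.35
tcp_pos: [641.5, 80.6, 160.9]
tool_rot: [0.002, 0.68, 0.733, 0.003]
ft_force: [-0.3, -0.2, -2.2]
gripper_width: 27.8
```

send_rows(
  rows=[
    {"translation": [-1.6, -0.1, 0], "rotation": [0, 0, 0.144], "gripper": 20},
    {"translation": [-3.2, -0.3, 0], "rotation": [0, 0, 0.288], "gripper": 20},
    {"translation": [-4.8, -0.4, 0], "rotation": [0, 0, 0.432], "gripper": 20},
    {"translation": [-6.4, -0.6, 0], "rotation": [0, 0, 0.576], "gripper": 20},
    {"translation": [-8, -0.7, 0], "rotation": [0, 0, 0.72], "gripper": 20},
  ],
)

```text
t: 21.85
tcp_pos: [640.5, -0.3, 161.8]
tool_rot: [0.001, 0.896, 0.444, 0.003]
ft_force: [-0.1, 0.4, -1.6]
gripper_width: 27.7
```

send_rows(
  rows=[
    {"translation": [-0.7, 1, 0], "rotation": [0, 0, 0.144], "gripper": 20},
    {"translation": [-1.5, 2, 0], "rotation": [0, 0, 0.288], "gripper": 20},
    {"translation": [-2.2, 3.1, 0], "rotation": [0, 0, 0.432], "gripper": 20},
    {"translation": [-3, 4.1, 0], "rotation": [0, 0, 0.576], "gripper": 20},
    {"translation": [-3.7, 5.2, 0], "rotation": [0, 0, 0.72], "gripper": 20},
  ],
)

```text
t: 22.35
tcp_pos: [659.6, -61.8, 163.0]
tool_rot: [-0.0, 0.995, 0.097, 0.004]
ft_force: [0.6, -0.0, -2.9]
gripper_width: 27.2
```

```bash
cat >> h.py <<'E'
def relx(p,yaw,o=None):  # no half-turn choice
    o=o or observe();R=rot(o);t=R.inv().apply(np.array(p)-o['tcp_pos'])/10;w=(R.inv()*down(yaw)).as_rotvec()
    print('tcp',np.round(o['tcp_pos'],1),'yaw %.3f'%yawnow(o),'rel t',np.round(t,2).tolist(),'rot',np.round(w,3).tolist(),'F',np.round(o['ft_force'],1),'w %.1f'%o['gripper_width'],'t=%.2f'%o['t'])
E
python3 - <<'E'
from h import *
relx([681,-66.8,100],-1.627);print(observe()['q'])
E
```

```text
tcp [659.6 -61.8 163. ] yaw -1.377 rel t [1.96, 0.9, 6.32] rot [-0.001, -0.008, 0.25] F [ 0.6 -0.  -2.9] w 27.2 t=22.35
[-0.18021916  0.36225769  1.220499    0.00258395  1.55122431  1.1968556 ]
```

send_rows(
  rows=[
    {"translation": [1, 0.5, 2], "rotation": [0, -0.004, 0.13], "gripper": 20},
    {"translation": [1.96, 0.9, 4], "rotation": [0, -0.008, 0.25], "gripper": 20},
    {"translation": [1.96, 0.9, 6.3], "rotation": [0, -0.008, 0.25], "gripper": 20},
    {"translation": [1.96, 0.9, 6.3], "rotation": [0, -0.008, 0.25], "gripper": 20},
    {"translation": [1.96, 0.9, 6.3], "rotation": [0, -0.008, 0.25], "gripper": 20},
  ],
)

```text
t: 22.85
tcp_pos: [680.8, -66.7, 100.3]
tool_rot: [-0.0, 1.0, -0.028, -0.0]
ft_force: [0.8, -0.1, -1.2]
gripper_width: 28.3
```

Run:
```python
from h import *
relx([681,-66.8,60],-1.627)
o,M,im,d,W=snap('wbp')
z=o['tcp_pos'][2]-34.6
cv2.imwrite('pics/wbp.png',np.hstack([tops(im,d,M,610,730,-140,10,3,z+8),tops(im,d,M,610,730,-140,10,3,11)]))
```

```text
tcp [680.8 -66.7 100.3] yaw -1.627 rel t [0.02, 0.01, 4.03] rot [-0.001, 0.001, 0.0] F [ 0.8 -0.1 -1.2] w 28.3 t=22.85
```

View pics/wbp.png

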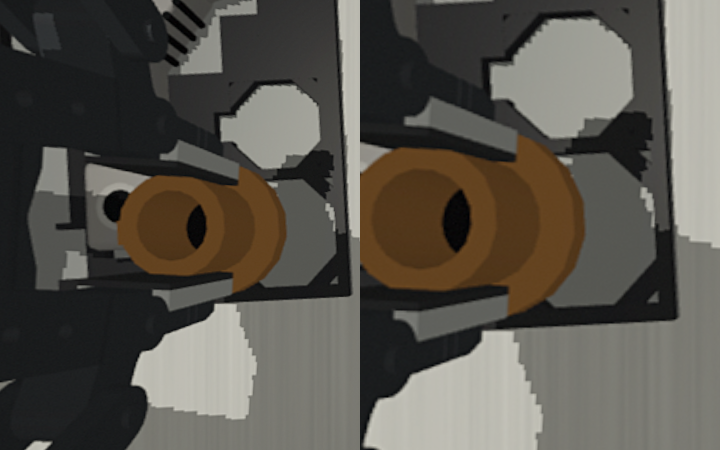

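send_rows(
  rows=[
    {"translation": [0.14, 0, 2], "rotation": [0, 0, 0], "gripper": 20},
    {"translation": [0.14, 0, 4], "rotation": [0, 0, 0], "gripper": 20},
    {"translation": [0.14, 0, 4.4], "rotation": [0, 0, 0], "gripper": 20},
    {"translation": [0.14, 0, 4.4], "rotation": [0, 0, 0], "gripper": 20},
    {"translation": [0.14, 0, 4.4], "rotation": [0, 0, 0], "gripper": 20},
  ],
)

```text
t: 23.4
tcp_pos: [684.0, -67.0, 59.9]
tool_rot: [0.0, 1.0, -0.028, 0.003]
ft_force: [-0.5, -0.4, -0.7]
gripper_width: 28.0
```

Run:
```python
from h import *
relx([682.2,-66.7,41],-1.627)
```

```text
tcp [684.  -67.   59.9] yaw -1.627 rel t [-0.2, -0.02, 1.89] rot [-0.0, -0.005, 0.0] F [-0.5 -0.4 -0.7] w 28.0 t=23.40
```

send_rows(
  rows=[
    {"translation": [-0.18, 0, 0.5], "rotation": [0, -0.005, 0], "gripper": 20},
    {"translation": [-0.18, 0, 1], "rotation": [0, -0.005, 0], "gripper": 20},
    {"translation": [-0.18, 0, 1.5], "rotation": [0, -0.005, 0], "gripper": 20},
    {"translation": [-0.18, 0, 1.9], "rotation": [0, -0.005, 0], "gripper": 20},
    {"translation": [-0.18, 0, 1.9], "rotation": [0, -0.005, 0], "gripper": 20},
  ],
)

```text
t: 23.9
tcp_pos: [681.6, -66.8, 39.5]
tool_rot: [-0.0, 1.0, -0.028, -0.001]
ft_force: [-0.0, -0.3, -1.4]
gripper_width: 27.8
```

send_rows(
  rows=[
    {"translation": [0, 0, 0], "rotation": [0, 0, 0], "gripper": 52},
    {"translation": [0, 0, 0], "rotation": [0, 0, 0], "gripper": 52},
    {"translation": [0, 0, 0], "rotation": [0, 0, 0], "gripper": 52},
    {"translation": [0, 0, -3], "rotation": [0, 0, 0], "gripper": 52},
    {"translation": [0, 0, -7], "rotation": [0, 0, 0], "gripper": 52},
  ],
)

```text
t: 24.4
tcp_pos: [679.9, -66.6, 107.0]
tool_rot: [-0.001, 1.0, -0.028, -0.005]
ft_force: [0.2, -0.7, 0.1]
gripper_width: 44.6
```

send_rows(
  rows=[
    {"translation": [0, 0, -4], "rotation": [0, 0, -0.1], "gripper": 60},
    {"translation": [-1.5, 3, -7], "rotation": [0, 0, -0.24], "gripper": 60},
    {"translation": [-3, 5, -9], "rotation": [0, 0, -0.38], "gripper": 60},
    {"translation": [-5, 7.5, -12], "rotation": [0, 0, -0.52], "gripper": 60},
    {"translation": [-6.5, 9.8, -15], "rotation": [0, 0, -0.66], "gripper": 60},
  ],
)

```text
t: 24.9
tcp_pos: [609.7, -161.7, 259.0]
tool_rot: [-0.002, 0.954, 0.3, -0.004]
ft_force: [-0.0, -0.2, -0.0]
gripper_width: 50.9
```

send_rows(
  rows=[
    {"translation": [-2, 0.6, -1], "rotation": [0, 0, -0.14], "gripper": 60},
    {"translation": [-4.5, 1.2, -2], "rotation": [0, 0, -0.28], "gripper": 60},
    {"translation": [-7, 1.8, -3], "rotation": [0, 0, -0.42], "gripper": 60},
    {"translation": [-9, 2.5, -4], "rotation": [0, 0, -0.56], "gripper": 60},
    {"translation": [-11.3, 3.1, -5], "rotation": [0, 0, -0.7], "gripper": 60},
  ],
)

```text
t: 25.4
tcp_pos: [534.8, -252.6, 310.7]
tool_rot: [-0.002, 0.791, 0.611, -0.003]
ft_force: [0.6, -0.6, 0.0]
gripper_width: 51.2
```

Run:
```python
from h import *
relx([470,-350,330],-.1)
o,M,im,d,W=snap('wc0');x,y,h=W[...,0],W[...,1],W[...,2]
g=im.astype(int);br=(g[...,2]>1.25*g[...,1])&(g[...,1]>1.15*g[...,0])&(g[...,2]>35)&(np.hypot(x-681,y+67)<60)&(h<60)
print(br.sum(),np.percentile(h[br],[5,30,50,90,97]) if br.any() else '')
```

```text
tcp [ 534.8 -252.6  310.7] yaw -0.255 rel t [-11.06, -3.82, -1.89] rot [-0.007, 0.001, -0.155] F [ 0.6 -0.6  0. ] w 51.2 t=25.40
0
```

send_rows(
  rows=[
    {"translation": [-4, -1.3, -0.7], "rotation": [0, 0, -0.08], "gripper": 60},
    {"translation": [-8, -2.6, -1.4], "rotation": [-0.007, 0, -0.155], "gripper": 60},
    {"translation": [-11, -3.8, -1.9], "rotation": [-0.007, 0, -0.155], "gripper": 60},
    {"translation": [-11, -3.8, -1.9], "rotation": [-0.007, 0, -0.155], "gripper": 60},
    {"translation": [-11, -3.8, -1.9], "rotation": [-0.007, 0, -0.155], "gripper": 60},
  ],
)

```text
t: 25.95
tcp_pos: [468.4, -353.0, 333.5]
tool_rot: [0.003, 0.742, 0.67, -0.001]
ft_force: [0.6, 0.3, -0.0]
gripper_width: 51.1
```

Run:
```python
from h import *
o,M,im,d,W=snap('wt2');print(o['tcp_pos'],yawnow(o),o['q'])
for n in ['scraper_c','caliper_c','spanner_c','bush_small_c']:
    for r in trace('wrist',n)[:2]:
        m=r['pixels']&(d>0);print(n,r['p'],r['box'],np.median(W[m],0),m.sum())
cv2.imwrite('pics/wt2.png',np.hstack([tops(im,d,M,360,590,-460,-200,1.7,14),tops(im,d,M,360,590,-460,-200,1.7,5)]))
```

```text
[ 468.36255101 -353.02101564  333.53465643] -0.10178016080303988 [-0.74099606  0.16587518  1.12581036 -0.00309484  1.84490034 -0.64005506]
scraper_c 0.63 [298.7, 76.5, 331.3, 209.5] [ 517.77490687 -343.17664241   17.7029916 ] 2970
caliper_c 0.85 [194.3, 44.1, 250.8, 185.5] [ 418.69442448 -324.38786387    5.37187577] 3532
```

View pics/wt2.png

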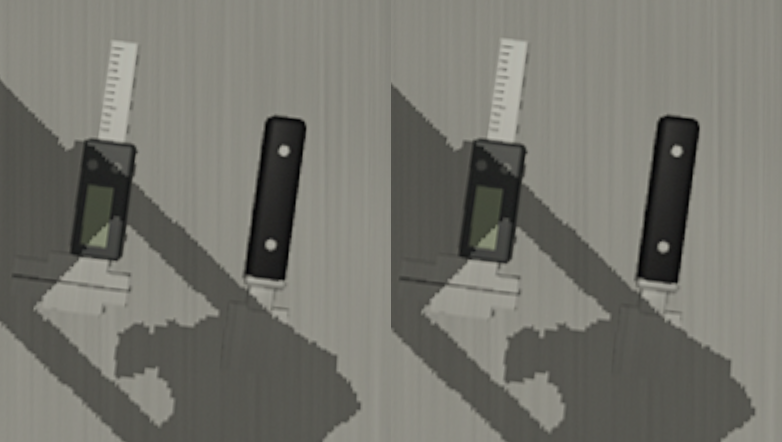

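```bash
cat > tool.py <<'E'
from h import *
def top(W,d,x0,y0,R,z0,z1):
    x,y,h=W[...,0],W[...,1],W[...,2]
    m=((np.hypot(x-x0,y-y0)<R)&(h>z0)&(h<z1)&(d>0)).astype(np.uint8)
    m=cv2.morphologyEx(m,cv2.MORPH_OPEN,np.ones((3,3)));n,l,s,_=cv2.connectedComponentsWithStats(m)
    m=l==1+s[1:,4].argmax();P=W[m];r=cv2.minAreaRect(P[:,:2].astype(np.float32))
    b=cv2.boxPoints(r);e=[(b[i]+b[(i+1)%4])/2 for i in range(4)]
    ax=max([(e[0]-e[2]),(e[1]-e[3])],key=lambda v:np.hypot(*v));a=np.arctan2(ax[1],ax[0])
    print('rect c',np.round(r[0],1),'size',np.round(r[1],1),'axis %.3f'%a,'z',np.percentile(P[:,2],[5,50,95]).round(1),m.sum());return np.array(r[0]),a
E
python3 - <<'E'
from tool import *
z=np.load('wt2.npz');W,d=z['W'],z['d']
c,a=top(W,d,519,-335,85,15,27);print('scraper centre',c-np.array([np.cos(a),np.sin(a)])*np.sign(-np.sin(a))*-10, 'or',c+10*np.array([np.cos(a),np.sin(a)]),c-10*np.array([np.cos(a),np.sin(a)]))
top(W,d,421,-318,50,11,22)
E
```

```text
rect c [ 521.7 -318. ] size [99.3 23.6] axis -1.714 z [16.7 19.  20.7] 1711
scraper centre [ 520.23838735 -327.85699463] or [ 520.23838735 -327.85699463] [ 523.09852672 -308.06256104]
rect c [ 419.4 -316.9] size [69.8 29.5] axis -1.698 z [12.5 14.4 15.8] 1483
```

Run:
```python
from h import *
relx([520.2,-329,80],-.143)
```

```text
tcp [ 469.3 -351.6  332.7] yaw -0.098 rel t [2.87, 4.83, 25.26] rot [0.001, 0.005, 0.045] F [0.9 0.3 0.8] w 51.3 t=26.20
```

send_rows(
  rows=[
    {"translation": [1.5, 2.4, 4], "rotation": [0, 0, 0.045], "gripper": 55},
    {"translation": [2.9, 4.8, 9], "rotation": [0, 0.005, 0.045], "gripper": 55},
    {"translation": [2.9, 4.8, 14], "rotation": [0, 0.005, 0.045], "gripper": 55},
    {"translation": [2.9, 4.8, 19], "rotation": [0, 0.005, 0.045], "gripper": 55},
    {"translation": [2.9, 4.8, 23], "rotation": [0, 0.005, 0.045], "gripper": 55},
  ],
)

```text
t: 26.7
tcp_pos: [520.4, -326.9, 100.1]
tool_rot: [-0.0, 0.755, 0.656, 0.0]
ft_force: [0.4, -0.4, -0.7]
gripper_width: 47.0
```

send_rows(
  rows=[
    {"translation": [0, 0, 0], "rotation": [0, 0, 0], "gripper": 55},
    {"translation": [0, 0, 0], "rotation": [0, 0, 0], "gripper": 55},
  ],
)

```text
t: 26.9
tcp_pos: [520.4, -325.8, 99.5]
tool_rot: [-0.002, 0.755, 0.656, 0.0]
ft_force: [0.3, -1.2, 0.7]
gripper_width: 46.8
```

Run:
```python
from h import *
relx([520.2,-329,45],-.143)
```

```text
tcp [ 520.4 -325.8   99.5] yaw -0.140 rel t [-0.33, 0.04, 5.45] rot [-0.002, -0.002, 0.003] F [ 0.3 -1.2  0.7] w 46.8 t=26.90
```

send_rows(
  rows=[
    {"translation": [-0.3, 0, 2], "rotation": [0, 0, 0], "gripper": 55},
    {"translation": [-0.3, 0, 4], "rotation": [0, 0, 0], "gripper": 55},
    {"translation": [-0.3, 0, 5.4], "rotation": [0, 0, 0], "gripper": 55},
    {"translation": [-0.3, 0, 5.4], "rotation": [0, 0, 0], "gripper": 55},
    {"translation": [-0.3, 0, 5.4], "rotation": [0, 0, 0], "gripper": 55},
  ],
)

```text
t: 27.4
tcp_pos: [520.9, -329.3, 47.5]
tool_rot: [-0.0, 0.755, 0.656, 0.0]
ft_force: [0.1, -0.3, 1.1]
gripper_width: 47.1
```

Run:
```python
from h import *
relx([520.2,-329,29.5],-.143)
```

```text
tcp [ 520.9 -329.3   47.5] yaw -0.140 rel t [0.02, -0.08, 1.8] rot [0.001, -0.001, 0.003] F [ 0.1 -0.3  1.1] w 47.1 t=27.40
```

send_rows(
  rows=[
    {"translation": [0, -0.05, 1], "rotation": [0, 0, 0], "gripper": 55},
    {"translation": [0, -0.05, 1.8], "rotation": [0, 0, 0], "gripper": 55},
    {"translation": [0, -0.05, 1.8], "rotation": [0, 0, 0], "gripper": 55},
    {"translation": [0, -0.05, 1.8], "rotation": [0, 0, 0], "gripper": 10},
    {"translation": [0, -0.05, 1.8], "rotation": [0, 0, 0], "gripper": 10},
  ],
)

```text
t: 27.9
tcp_pos: [520.5, -329.3, 30.0]
tool_rot: [0.0, 0.755, 0.656, 0.0]
ft_force: [0.1, -0.3, -1.2]
gripper_width: 22.3
```

send_rows(
  rows=[
    {"translation": [0, 0, 0], "rotation": [0, 0, 0], "gripper": 10},
    {"translation": [0, 0, 0], "rotation": [0, 0, 0], "gripper": 10},
    {"translation": [0, 0, 0], "rotation": [0, 0, 0], "gripper": 10},
  ],
)

```text
t: 28.2
tcp_pos: [520.4, -329.2, 29.8]
tool_rot: [-0.0, 0.755, 0.656, 0.0]
ft_force: [0.7, -0.5, -1.7]
gripper_width: 22.3
```

send_rows(
  rows=[
    {"translation": [0, 0, -1], "rotation": [0, 0, 0], "gripper": 10},
    {"translation": [0, 0, -4], "rotation": [0, 0, 0], "gripper": 10},
    {"translation": [0, 0, -7], "rotation": [0, 0, 0], "gripper": 10},
    {"translation": [0, 0, -10], "rotation": [0, 0, 0], "gripper": 10},
    {"translation": [0, 0, -10], "rotation": [0, 0, 0], "gripper": 10},
  ],
)

```text
t: 28.7
tcp_pos: [523.1, -331.3, 136.8]
tool_rot: [0.006, 0.755, 0.656, 0.002]
ft_force: [1.5, -0.1, -1.0]
gripper_width: 22.7
```

Run:
```python
from h import *
relx([436.1,-2.7,110],.052)
```

```text
tcp [ 523.1 -331.3  136.8] yaw -0.139 rel t [31.35, -13.21, 2.37] rot [0.011, 0.006, -0.191] F [ 1.5 -0.1 -1. ] w 22.7 t=28.70
```

send_rows(
  rows=[
    {"translation": [4, -1.7, 0], "rotation": [0, 0, -0.05], "gripper": 10},
    {"translation": [8.5, -3.6, 0], "rotation": [0, 0, -0.1], "gripper": 10},
    {"translation": [13, -5.5, 0], "rotation": [0.005, 0, -0.15], "gripper": 10},
    {"translation": [17.5, -7.4, 0], "rotation": [0.011, 0.006, -0.191], "gripper": 10},
    {"translation": [21.5, -9.1, 0], "rotation": [0.011, 0.006, -0.191], "gripper": 10},
  ],
)

```text
t: 29.2
tcp_pos: [461.4, -103.6, 133.6]
tool_rot: [-0.001, 0.688, 0.725, -0.0]
ft_force: [0.2, 0.5, -1.0]
gripper_width: 22.3
```

Run:
```python
from h import *
relx([436.1,-2.7,100],.052)
```

```text
tcp [ 461.4 -103.6  133.6] yaw 0.052 rel t [10.21, -2.0, 3.37] rot [-0.002, -0.001, 0.0] F [ 0.2  0.5 -1. ] w 22.3 t=29.20
```

send_rows(
  rows=[
    {"translation": [4, -0.8, 1], "rotation": [0, 0, 0], "gripper": 10},
    {"translation": [8, -1.6, 2], "rotation": [0, 0, 0], "gripper": 10},
    {"translation": [10.2, -2, 3.3], "rotation": [0, 0, 0], "gripper": 10},
    {"translation": [10.2, -2, 3.3], "rotation": [0, 0, 0], "gripper": 10},
    {"translation": [10.2, -2, 3.3], "rotation": [0, 0, 0], "gripper": 10},
  ],
)

```text
t: 29.7
tcp_pos: [435.6, -2.7, 100.1]
tool_rot: [-0.001, 0.688, 0.726, -0.001]
ft_force: [0.2, -1.1, -0.5]
gripper_width: 22.5
```

Run:
```python
from h import *
relx([436.1,-2.7,50],.052)
o,M,im,d,W=snap('wsp');z=o['tcp_pos'][2]-29.8
cv2.imwrite('pics/wsp.png',np.hstack([tops(im,d,M,370,500,-100,90,3,z+20),tops(im,d,M,370,500,-100,90,3,11)]))
```

```text
tcp [435.6  -2.7 100.1] yaw 0.053 rel t [-0.0, 0.07, 5.01] rot [-0.003, -0.0, 0.001] F [ 0.2 -1.1 -0.5] w 22.5 t=29.70
```

View pics/wsp.png

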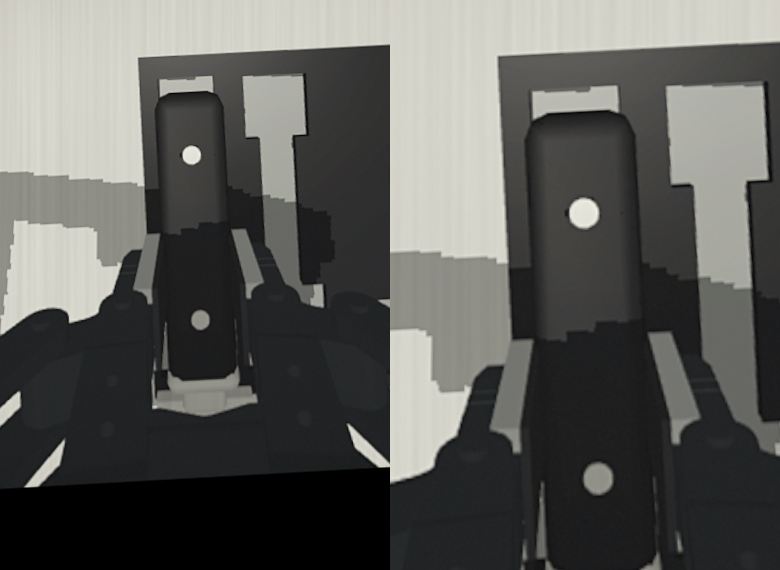

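send_rows(
  rows=[
    {"translation": [-0.2, -0.05, 2], "rotation": [0, 0, 0], "gripper": 10},
    {"translation": [-0.22, -0.05, 4], "rotation": [0, 0, 0], "gripper": 10},
    {"translation": [-0.22, -0.05, 5.3], "rotation": [0, 0, 0], "gripper": 10},
    {"translation": [-0.22, -0.05, 5.3], "rotation": [0, 0, 0], "gripper": 10},
    {"translation": [-0.22, -0.05, 5.3], "rotation": [0, 0, 0], "gripper": 10},
  ],
)

```text
t: 30.25
tcp_pos: [436.3, -6.2, 48.2]
tool_rot: [-0.0, 0.689, 0.725, -0.0]
ft_force: [0.2, -0.3, -1.9]
gripper_width: 22.2
```

Run:
```python
from h import *
relx([435.2,-4.9,35.5],.052)
o,M,im,d,W=snap('wsp2');z=o['tcp_pos'][2]-29.8
cv2.imwrite('pics/wsp2.png',np.hstack([tops(im,d,M,400,470,0,80,5,z+20),tops(im,d,M,400,470,0,80,5,11)]))
```

```text
tcp [436.3  -6.2  48.2] yaw 0.051 rel t [0.13, -0.1, 1.27] rot [-0.001, 0.0, -0.001] F [ 0.2 -0.3 -1.9] w 22.2 t=30.25
```

View pics/wsp2.png

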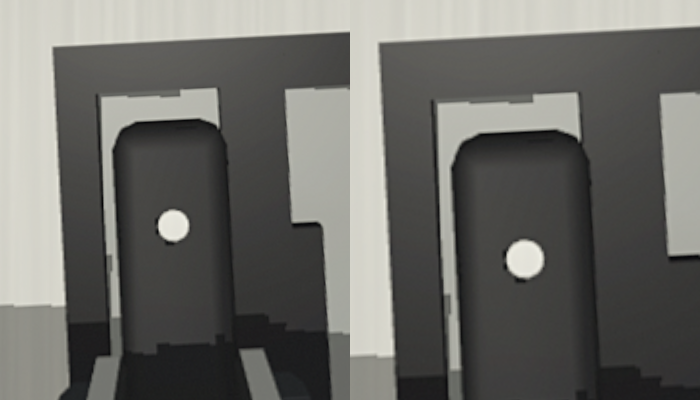

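send_rows(
  rows=[
    {"translation": [0.14, -0.15, 0], "rotation": [0, 0, 0], "gripper": 10},
    {"translation": [0.14, -0.15, 0.3], "rotation": [0, 0, 0], "gripper": 10},
    {"translation": [0.14, -0.15, 0.8], "rotation": [0, 0, 0], "gripper": 10},
    {"translation": [0.14, -0.15, 1.2], "rotation": [0, 0, 0], "gripper": 10},
    {"translation": [0.14, -0.15, 1.2], "rotation": [0, 0, 0], "gripper": 10},
  ],
)

```text
t: 30.8
tcp_pos: [434.4, -4.6, 35.8]
tool_rot: [-0.001, 0.689, 0.725, -0.001]
ft_force: [0.4, 0.4, -2.2]
gripper_width: 22.3
```

Run:
```python
from h import *
relx([434.7,-4.8,34.8],.052)
```

```text
tcp [434.4  -4.6  35.8] yaw 0.051 rel t [-0.02, 0.03, 0.1] rot [-0.002, -0.0, -0.001] F [ 0.4  0.4 -2.2] w 22.3 t=30.80
```

send_rows(
  rows=[
    {"translation": [0, 0, 0.1], "rotation": [0, 0, 0], "gripper": 42},
    {"translation": [0, 0, 0.1], "rotation": [0, 0, 0], "gripper": 42},
    {"translation": [0, 0, 0.1], "rotation": [0, 0, 0], "gripper": 42},
    {"translation": [0, 0, -2], "rotation": [0, 0, 0], "gripper": 42},
    {"translation": [0, 0, -5], "rotation": [0, 0, 0], "gripper": 42},
  ],
)

```text
t: 31.3
tcp_pos: [433.0, -4.4, 84.7]
tool_rot: [-0.002, 0.689, 0.725, -0.002]
ft_force: [0.9, -0.4, -0.1]
gripper_width: 35.6
```

send_rows(
  rows=[
    {"translation": [0, 0, -5], "rotation": [0, 0, 0], "gripper": 60},
    {"translation": [-2, 0, -10], "rotation": [0, 0, 0], "gripper": 60},
    {"translation": [-4, 0, -14], "rotation": [0, 0, 0], "gripper": 60},
    {"translation": [-5, 0, -18], "rotation": [0, 0, 0], "gripper": 60},
    {"translation": [-5, 0, -18], "rotation": [0, 0, 0], "gripper": 60},
  ],
)

```text
t: 31.8
tcp_pos: [439.5, -56.3, 272.3]
tool_rot: [0.004, 0.689, 0.724, 0.001]
ft_force: [-0.6, 0.2, 0.7]
gripper_width: 50.9
```

Run:
```python
from tool import *
o,M,im,d,W=snap('wsq')
c,a=top(W,d,435,5,80,17,32);print(a)
x,y,h=W[...,0],W[...,1],W[...,2];b=(np.hypot(x-438,y+75)<12)&(d>0);print('blade z',np.median(h[b]),b.sum())
fm=(np.hypot(x-615,y+10)<25)&(h>15);print('finger',np.median(h[fm]),fm.sum())
t=(abs(x-561)<8)&(abs(y-30)<20);print('caliper pocket floor',np.median(h[t]))
relx([420,-340,330],-.127)
```

```text
rect c [433.9   6.4] size [23.6 99.9] axis -1.516 z [21.  24.1 25.6] 2603
-1.5160606
blade z 9.447572170277466 383
finger 26.1584717542383 1295
caliper pocket floor 4.52468770914512
tcp [438.3 -55.4 268.8] yaw 0.050 rel t [-28.34, -3.25, -6.08] rot [0.002, 0.002, 0.177] F [-0.4  0.3 -0.4] w 51.3 t=31.85
```

send_rows(
  rows=[
    {"translation": [-4.5, -0.5, -1], "rotation": [0, 0, 0.06], "gripper": 60},
    {"translation": [-9, -1, -2], "rotation": [0, 0, 0.12], "gripper": 60},
    {"translation": [-13.5, -1.6, -3], "rotation": [0, 0, 0.177], "gripper": 60},
    {"translation": [-18, -2.2, -4], "rotation": [0, 0, 0.177], "gripper": 60},
    {"translation": [-22, -2.6, -4], "rotation": [0, 0, 0.177], "gripper": 60},
  ],
)

```text
t: 32.35
tcp_pos: [423.0, -278.2, 309.3]
tool_rot: [0.002, 0.751, 0.661, 0.0]
ft_force: [0.9, 0.9, 0.7]
gripper_width: 51.3
```

send_rows(
  rows=[
    {"translation": [-3, 0, 0], "rotation": [0, 0, 0], "gripper": 60},
    {"translation": [-6, 0, 0], "rotation": [0, 0, 0], "gripper": 60},
    {"translation": [-6, 0, 0], "rotation": [0, 0, 0], "gripper": 60},
    {"translation": [-6, 0, 0], "rotation": [0, 0, 0], "gripper": 60},
  ],
)

```text
t: 32.75
tcp_pos: [415.1, -337.4, 307.6]
tool_rot: [-0.0, 0.751, 0.66, 0.001]
ft_force: [-0.7, 0.1, 0.3]
gripper_width: 51.4
```

Run:
```python
from tool import *
o,M,im,d,W=snap('wcal')
for r in trace('wrist','caliper_c')[:1]: print(r['p'],np.median(W[r['pixels']&(d>0)],0))
c,a=top(W,d,421,-318,60,11,22)
relx([419.4,-317.9,80],-.127)
```

```text
0.91 [ 418.74470245 -325.96774864    5.50019043]
rect c [ 419.6 -316.8] size [69.6 29.6] axis -1.708 z [12.6 14.4 15.8] 1638
tcp [ 415.5 -336.6  308.6] yaw -0.126 rel t [1.91, 0.11, 22.86] rot [0.002, 0.0, 0.001] F [0.3 0.2 0.6] w 51.3 t=32.85
```

send_rows(
  rows=[
    {"translation": [0.9, 0, 4.5], "rotation": [0, 0, 0], "gripper": 60},
    {"translation": [1.9, 0.1, 9.5], "rotation": [0, 0, 0.007], "gripper": 60},
    {"translation": [1.9, 0.1, 14.5], "rotation": [0, 0, 0.007], "gripper": 60},
    {"translation": [1.9, 0.1, 19.5], "rotation": [0, 0, 0.007], "gripper": 60},
    {"translation": [1.9, 0.1, 22.5], "rotation": [0, 0, 0.007], "gripper": 60},
  ],
)

```text
t: 33.35
tcp_pos: [417.9, -314.6, 79.5]
tool_rot: [-0.002, 0.752, 0.659, 0.0]
ft_force: [0.3, -0.4, 0.9]
gripper_width: 51.2
```

send_rows(
  rows=[
    {"translation": [0, 0, 0], "rotation": [0, 0, 0], "gripper": 60},
    {"translation": [0, 0, 0], "rotation": [0, 0, 0], "gripper": 60},
  ],
)

```text
t: 33.55
tcp_pos: [418.0, -313.1, 79.4]
tool_rot: [-0.003, 0.751, 0.66, 0.0]
ft_force: [1.2, 0.3, 0.1]
gripper_width: 51.3
```

Run:
```python
from h import *
relx([419.5,-317.9,45],-.133)
```

```text
tcp [ 418.  -313.1   79.4] yaw -0.129 rel t [-0.47, 0.23, 3.43] rot [-0.004, -0.005, 0.004] F [1.2 0.3 0.1] w 51.3 t=33.55
```

send_rows(
  rows=[
    {"translation": [-0.45, 0.2, 1.5], "rotation": [-0.003, -0.004, 0], "gripper": 60},
    {"translation": [-0.45, 0.2, 3.2], "rotation": [-0.003, -0.004, 0], "gripper": 60},
    {"translation": [-0.45, 0.2, 3.3], "rotation": [-0.003, -0.004, 0], "gripper": 60},
    {"translation": [-0.45, 0.2, 3.3], "rotation": [-0.003, -0.004, 0], "gripper": 60},
    {"translation": [-0.45, 0.2, 3.3], "rotation": [-0.003, -0.004, 0], "gripper": 60},
  ],
)

```text
t: 34.05
tcp_pos: [420.5, -318.6, 48.8]
tool_rot: [0.002, 0.751, 0.66, 0.0]
ft_force: [-0.2, -0.8, 1.0]
gripper_width: 51.3
```

Run:
```python
from h import *
relx([419.5,-317.9,27.5],-.133)
```

```text
tcp [ 420.5 -318.6   48.8] yaw -0.129 rel t [0.06, -0.11, 2.13] rot [0.003, 0.002, 0.004] F [-0.2 -0.8  1. ] w 51.3 t=34.05
```

send_rows(
  rows=[
    {"translation": [0.06, -0.1, 1], "rotation": [0.003, 0.002, 0], "gripper": 60},
    {"translation": [0.06, -0.1, 2.1], "rotation": [0.003, 0.002, 0], "gripper": 60},
    {"translation": [0.06, -0.1, 2.1], "rotation": [0.003, 0.002, 0], "gripper": 60},
    {"translation": [0.06, -0.1, 2.1], "rotation": [0.003, 0.002, 0], "gripper": 20},
    {"translation": [0.06, -0.1, 2.1], "rotation": [0.003, 0.002, 0], "gripper": 20},
  ],
)

```text
t: 34.55
tcp_pos: [419.7, -318.0, 28.0]
tool_rot: [-0.0, 0.751, 0.66, -0.0]
ft_force: [0.6, 0.1, -1.7]
gripper_width: 28.1
```

send_rows(
  rows=[
    {"translation": [0, 0, 0], "rotation": [0, 0, 0], "gripper": 20},
    {"translation": [0, 0, 0], "rotation": [0, 0, 0], "gripper": 20},
    {"translation": [0, 0, 0], "rotation": [0, 0, 0], "gripper": 20},
  ],
)

```text
t: 34.85
tcp_pos: [419.6, -317.9, 27.8]
tool_rot: [-0.0, 0.751, 0.66, -0.0]
ft_force: [0.7, -0.1, -1.7]
gripper_width: 28.0
```

send_rows(
  rows=[
    {"translation": [0, 0, -1], "rotation": [0, 0, 0], "gripper": 20},
    {"translation": [0, 0, -4], "rotation": [0, 0, 0], "gripper": 20},
    {"translation": [0, 0, -7], "rotation": [0, 0, 0], "gripper": 20},
    {"translation": [0, 0, -10], "rotation": [0, 0, 0], "gripper": 20},
    {"translation": [0, 0, -10], "rotation": [0, 0, 0], "gripper": 20},
  ],
)

```text
t: 35.35
tcp_pos: [422.2, -320.3, 134.1]
tool_rot: [0.006, 0.751, 0.66, 0.0]
ft_force: [0.3, -1.4, -0.5]
gripper_width: 28.5
```

Run:
```python
from h import *
relx([561.7,-26.5,110],.052)
```

```text
tcp [ 422.2 -320.3  134.1] yaw -0.129 rel t [30.94, 10.04, 2.3] rot [0.008, 0.007, -0.181] F [ 0.3 -1.4 -0.5] w 28.5 t=35.35
```

send_rows(
  rows=[
    {"translation": [4, 1.3, 0], "rotation": [0, 0, -0.05], "gripper": 20},
    {"translation": [8.5, 2.7, 0], "rotation": [0, 0, -0.1], "gripper": 20},
    {"translation": [13, 4.2, 0], "rotation": [0.005, 0, -0.15], "gripper": 20},
    {"translation": [17.5, 5.7, 0], "rotation": [0.008, 0.007, -0.181], "gripper": 20},
    {"translation": [21.5, 7, 0], "rotation": [0.008, 0.007, -0.181], "gripper": 20},
  ],
)

```text
t: 35.85
tcp_pos: [519.3, -113.8, 132.4]
tool_rot: [-0.0, 0.688, 0.726, -0.0]
ft_force: [1.0, -1.0, -1.5]
gripper_width: 28.2
```

Run:
```python
from h import *
relx([561.7,-26.5,100],.052)
```

```text
tcp [ 519.3 -113.8  132.4] yaw 0.053 rel t [8.49, 4.7, 3.23] rot [-0.001, -0.0, 0.001] F [ 1.  -1.  -1.5] w 28.2 t=35.85
```

send_rows(
  rows=[
    {"translation": [4, 2.2, 1], "rotation": [0, 0, 0], "gripper": 20},
    {"translation": [8, 4.4, 2], "rotation": [0, 0, 0], "gripper": 20},
    {"translation": [8.5, 4.7, 4], "rotation": [0, 0, 0], "gripper": 20},
    {"translation": [8.5, 4.7, 6], "rotation": [0, 0, 0], "gripper": 20},
    {"translation": [8.5, 4.7, 6.5], "rotation": [0, 0, 0], "gripper": 20},
  ],
)

```text
t: 36.35
tcp_pos: [559.2, -25.4, 63.4]
tool_rot: [-0.003, 0.688, 0.726, -0.002]
ft_force: [-1.1, -0.0, -2.4]
gripper_width: 27.6
```

send_rows(
  rows=[
    {"translation": [0, 0, 0], "rotation": [0, 0, 0], "gripper": 20},
    {"translation": [0, 0, 0], "rotation": [0, 0, 0], "gripper": 20},
  ],
)

```text
t: 36.55
tcp_pos: [558.8, -25.7, 63.2]
tool_rot: [-0.004, 0.688, 0.726, -0.003]
ft_force: [0.3, -0.7, -1.6]
gripper_width: 28.0
```

Run:
```python
from h import *
relx([561.7,-26.5,50],.052)
o,M,im,d,W=snap('wcp');z=o['tcp_pos'][2]-27.8
cv2.imwrite('pics/wcp.png',np.hstack([tops(im,d,M,530,600,-60,80,4,z+5),tops(im,d,M,530,600,-60,80,4,11)]))
```

```text
tcp [558.8 -25.7  63.2] yaw 0.054 rel t [-0.1, 0.3, 1.32] rot [-0.009, -0.002, 0.002] F [ 0.3 -0.7 -1.6] w 28.0 t=36.55
```

View pics/wcp.png

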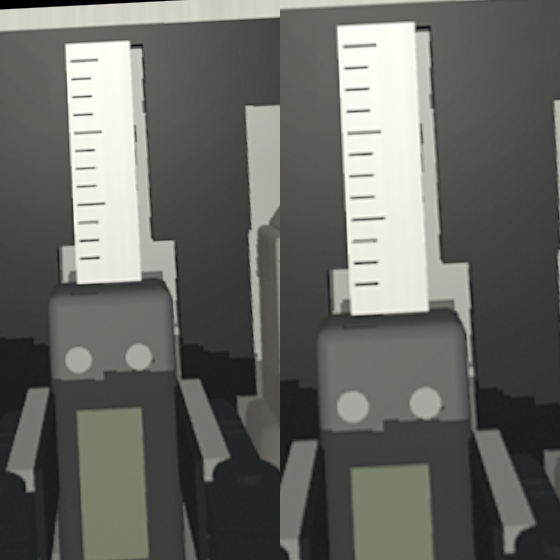

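send_rows(
  rows=[
    {"translation": [0.04, 0.26, 0.5], "rotation": [-0.009, 0, 0.002], "gripper": 20},
    {"translation": [0.04, 0.26, 1.3], "rotation": [-0.009, 0, 0.002], "gripper": 20},
    {"translation": [0.04, 0.26, 1.5], "rotation": [-0.009, 0, 0.002], "gripper": 20},
    {"translation": [0.04, 0.26, 1.5], "rotation": [-0.009, 0, 0.002], "gripper": 20},
    {"translation": [0.04, 0.26, 1.5], "rotation": [-0.009, 0, 0.002], "gripper": 20},
  ],
)

```text
t: 37.1
tcp_pos: [561.8, -25.3, 48.9]
tool_rot: [-0.0, 0.689, 0.725, 0.001]
ft_force: [0.3, 0.9, -1.5]
gripper_width: 28.4
```

Run:
```python
from h import *
relx([561.3,-25.2,33.8],.052)
```

```text
tcp [561.8 -25.3  48.9] yaw 0.052 rel t [0.01, -0.05, 1.51] rot [0.001, -0.002, -0.0] F [ 0.3  0.9 -1.5] w 28.4 t=37.10
```

send_rows(
  rows=[
    {"translation": [0, -0.05, 0.4], "rotation": [0, 0, 0], "gripper": 20},
    {"translation": [0, -0.05, 0.8], "rotation": [0, 0, 0], "gripper": 20},
    {"translation": [0, -0.05, 1.2], "rotation": [0, 0, 0], "gripper": 20},
    {"translation": [0, -0.05, 1.5], "rotation": [0, 0, 0], "gripper": 20},
    {"translation": [0, -0.05, 1.5], "rotation": [0, 0, 0], "gripper": 20},
  ],
)

```text
t: 37.6
tcp_pos: [561.1, -25.2, 33.4]
tool_rot: [-0.0, 0.689, 0.725, 0.001]
ft_force: [-0.5, 1.2, -1.3]
gripper_width: 28.3
```

send_rows(
  rows=[
    {"translation": [0, 0, 0], "rotation": [0, 0, 0], "gripper": 46},
    {"translation": [0, 0, 0], "rotation": [0, 0, 0], "gripper": 46},
    {"translation": [0, 0, 0], "rotation": [0, 0, 0], "gripper": 46},
    {"translation": [0, 0, -2], "rotation": [0, 0, 0], "gripper": 46},
    {"translation": [0, 0, -5], "rotation": [0, 0, 0], "gripper": 46},
  ],
)

```text
t: 38.1
tcp_pos: [559.4, -25.1, 81.8]
tool_rot: [-0.003, 0.689, 0.725, -0.001]
ft_force: [0.8, 0.2, 0.1]
gripper_width: 39.7
```

send_rows(
  rows=[
    {"translation": [-1, 0, -5], "rotation": [0, 0, 0], "gripper": 60},
    {"translation": [-4, 1, -10], "rotation": [0, 0, 0], "gripper": 60},
    {"translation": [-7, 2, -14], "rotation": [0, 0, 0], "gripper": 60},
    {"translation": [-10, 3, -18], "rotation": [0, 0, 0], "gripper": 60},
    {"translation": [-12, 4, -22], "rotation": [0, 0, 0], "gripper": 60},
  ],
)

```text
t: 38.6
tcp_pos: [604.7, -141.8, 297.1]
tool_rot: [-0.002, 0.689, 0.725, -0.001]
ft_force: [1.3, -0.6, -0.1]
gripper_width: 51.3
```

send_rows(
  rows=[
    {"translation": [0, 0, -3], "rotation": [0, 0, 0], "gripper": 60},
    {"translation": [0, 0, -6], "rotation": [0, 0, 0], "gripper": 60},
    {"translation": [0, 0, -6], "rotation": [0, 0, 0], "gripper": 60},
  ],
)

```text
t: 38.9
tcp_pos: [606.0, -142.6, 363.6]
tool_rot: [0.003, 0.689, 0.725, 0.002]
ft_force: [0.6, -0.4, 1.5]
gripper_width: 51.5
```

Run:
```python
from tool import *
o,M,im,d,W=snap('wend');print(o['tcp_pos'],o['t'])
x,y,h=W[...,0],W[...,1],W[...,2]
def q(n,x0,y0,r,lo):
    m=(np.hypot(x-x0,y-y0)<r)&(h>lo)&(h<60);print(n,np.median(h[m]) if m.any() else None,m.sum())
q('cal body',561,-25,12,8);q('cal beam',557.5,50,6,0);q('cal jaws',565,-75,8,0);q('finger',615,-10,15,10);q('scraper',434,5,15,10)
q('bush top',682,-67,16,25)
fl=(np.hypot(x-682,y+67)<23)&(np.hypot(x-682,y+67)>17);print('flange',np.percentile(h[fl],[10,50,90]),fl.sum())
top(W,d,561,-25,60,14,24)
b=(np.hypot(x-682,y+67)<40)&(h>28)&(h<45);print('bush',enc(b,W),b.sum(),np.median(h[b]))
cv2.imwrite('pics/wend.png',tops(im,d,M,390,740,-170,130,2.2,15))
for c in ['scene','side']:
    im,d=get_image(c);W=world(c,d);z=np.load(c+'0.npz')
    for n in ['bumper','hexcase','jar','lever_knob','spanner_c','bush_small_c','bush_big_c']:
        for r in trace(c,n)[:3 if 'bush' in n else 1]: print(c,n,round(r['p'],2),np.round(r['box']),np.round(np.median(W[r['pixels']&(d>0)],0)))
```

```text
[ 606.01523968 -142.61525288  363.64019729] 38.9
cal body 19.59550313572958 352
cal beam None 0
cal jaws 9.483062636447308 135
finger 26.379927755601653 490
scraper 24.02113706371003 583
bush top 34.29109047171509 316
flange [10.45891012 12.3855186  13.59611594] 458
rect c [560.9 -24.8] size [29.6 69.3] axis -1.537 z [17.5 19.4 21. ] 1607
bush ((680.6300048828125, -65.47909545898438), 14.995558738708496) 324 34.313477689823294
scene bumper 0.71 [185. 171. 306. 270.] [577.   8.  10.]
scene hexcase 0.85 [404. 244. 444. 285.] [334. 424.  20.]
scene jar 0.76 [137. 214. 160. 242.] [ 802. -128.   56.]
scene lever_knob 0.65 [318. 228. 362. 255.] [475. 237.  77.]
scene bush_small_c 0.47 [188. 171. 308. 272.] [580.   9.  10.]
scene bush_big_c 0.81 [192. 218. 208. 234.] [684. -59.  18.]
scene bush_big_c 0.68 [249. 298. 264. 319.] [733. 228.  10.]
scene bush_big_c 0.61 [258. 258. 276. 281.] [645. 156.  12.]
side bumper 0.71 [196. 304. 239. 346.] [567. 506.  42.]
side hexcase 0.86 [304. 316. 348. 347.] [323. 429.  19.]
side jar 0.84 [226. 154. 247. 178.] [ 791. -126.   42.]
side lever_knob 0.59 [279. 240. 301. 268.] [469. 239.  77.]
side bush_small_c 0.72 [233. 188. 339. 238.] [533.  15.   9.]
side bush_small_c 0.66 [250. 184. 268. 194.] [677. -56.  21.]
side bush_small_c 0.35 [304. 319. 349. 347.] [323. 428.  19.]
side bush_big_c 0.78 [204. 235. 215. 254.] [726. 232.  13.]
side bush_big_c 0.74 [206. 269. 229. 286.] [649. 344.  10.]
side bush_big_c 0.65 [250. 184. 266. 195.] [677. -57.  19.]
```

View pics/wend.png

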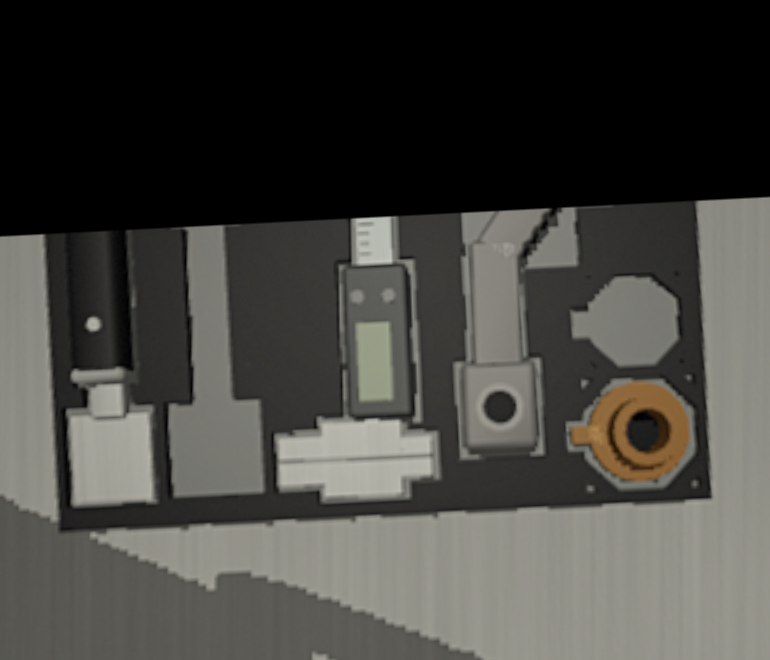

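Run:
```python
from h import *
im,d=get_image('scene');im2,_=get_image('side')
a=cv2.resize(im[90:420,40:560],(800,330),interpolation=cv2.INTER_AREA);b=cv2.resize(im2[110:400,:],(800,270),interpolation=cv2.INTER_AREA)
cv2.imwrite('pics/end.png',np.clip(np.vstack([cv2.resize(im[80:420],(494,300)),cv2.resize(im2[80:420],(494,300))])*1.4,0,255).astype(np.uint8))
W=world('scene',d);k=(W[...,2]>110)&(W[...,2]<119)&(np.hypot(W[...,0]-470,W[...,1]-297)<40);print(np.median(W[k],0),k.sum())
z=np.load('scene0.npz');W=z['W'];k=(W[...,2]>110)&(W[...,2]<119)&(np.hypot(W[...,0]-470,W[...,1]-297)<40);print(np.median(W[k],0),k.sum())
```

```text
[475.22815325 300.84166878 114.78742449] 61
[472.07492774 300.36661546 114.13442037] 69
```

View pics/end.png

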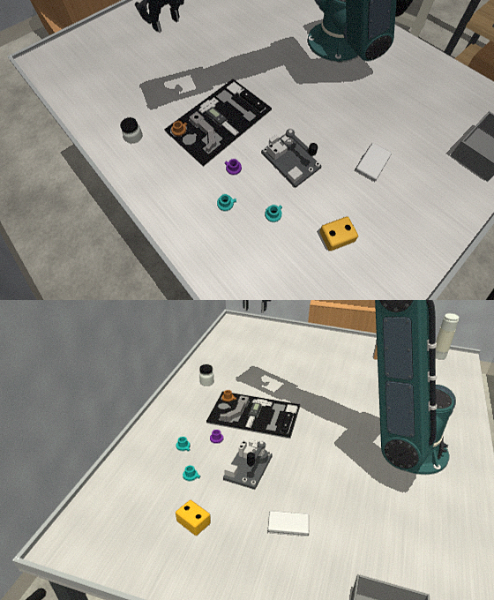

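Run:
```python
from h import *
print(hand_in(),observe()['t'])
```

```text
the job is handed in; nothing more can be done
the job is handed in; nothing more can be done
```

The job is done and handed in at about 40 s of the 210 s allowed. I swung the cam lever out to about 1.68 rad, laid the claw finger in its pocket and swung the lever back in. I then placed the big bronze bushing, the scraper and the caliper in their own pockets. The spanner and small bushing were not on the cart, and I left the purple and turquoise look-alikes alone.

- **Fit:** the last wrist picture shows every placed item inside its own outline. Heights agree with lying flat and home:

| Item | Measured top (mm) | Expected (mm) |
|---|---|---|
| Claw finger | 26.4 | 27 |
| Scraper | 24.0 | 25 |
| Caliper body | 19.6 | 20 |
| Big bushing | 34.3 | 35 |

 The last picture cut off the far ends of the finger and caliper beam. I checked the finger's whole top right after placing it, and it was flat. The caliper beam was never measured after placing.
- **Lever:** it is back alongside where the finger lay. The knob measures about 3 mm beyond where it started, roughly -0.035 rad. I took this as measurement error, or a start slightly short of the stop. I never felt a firm stop.
- **Bystanders:** the hex key case and the jar read within 2 mm of their starting positions in both fixed cameras. The bumper read unchanged in the side camera. In the scene camera the network's best bumper match was the tray, so that check disagreed, but the picture shows the block in its place.
- **Forces:** the wrist readings I saw stayed below about 4 N throughout.

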